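# Load the varnish drying rail

### The arm

A 7-joint arm with a two-finger parallel gripper is mounted at the origin on the work surface; the furniture and walls round the work are solid. World frame = base frame: x ahead of the robot, y to its left, z up, the work surface at z = 0. Lengths are in m, angles in rad, forces in N, time in s.
With the tool pointing down it reaches from about 0.425 to 0.875 m from the base axis. Payload 9.9 kg.
Tool frame: the origin (TCP) lies where the fingers leave the gripper's body, on its centre line; the fingertips stand 73 mm ahead of it and the grasp point (between the pads) lies 54 mm ahead of it; x points along the fingers, y is the direction in which the jaws open and shut, and the axes are right-handed (so a half turn about x gives the same grasp; the last joint's range is limited). The gripper opens to 85 mm and grips with 20 to 120 N. Pads are 22 mm wide; open, the fingers measure 114 mm over their backs; the gripper's body (76 mm by 85 mm) begins 54 mm behind the grasp point. The pads swing forward as they close: fully open they stand 13 mm farther back than shut.
Start: joints at [-1.238, 0.576, 0.025, 1.437, -0.015, 1.129, -0.057], TCP at [0.273, 0.617, 0.304] pointing down, gripper open.
Joint ranges: [-2.76, 2.76], [-0.34, 2.15], [-1.52, 1.57], [0.19, 2.46], [-1.09, 4.23], [0.17, 1.99], [-2.82, 2.82]. Speed limits (rad/s): [2.22, 2.22, 3.01, 3.01, 3.14, 3.14, 3.14].

### API

Orientations are given as a unit quaternion [x, y, z, w].
In Python, from rig import get_obs, cams, workorder gives the robot as it stands. The module is installed in compiled form; this text tells all that it offers.
- The arm moves only by the tool drive_tool, never from a script. Its argument "series" is a list of rows, each a list of 4 numbers: the shift along the tool's x, y, z in mm, then the turn about the tool's x in rad. In form: [[tx, ty, tz, roll], ...]. A call has 1 to 12 rows; each row is the pose to reach, as a shift and turn from the pose commanded when the call began, along the tool's axes at that moment; what a row does not reach only later rows make up. A row lasts 1/8 s, in which the tool goes at most 62.5 mm and 10.7 degrees, less where a joint would pass 70% of its speed; a pose out of reach is approached as far as the arm can. A call with a gripper value outside its range is refused whole. "claw" is the opening, from 0 (shut) to 1 (fully open), set as the call begins (left out, the last holds). The fingers move at their own pace and stop on an object; "force" is the grip in N (left out, the last holds). Time passes only in rows, so rows that repeat a pose let the fingers close. It gives the time, the measured TCP pose, the force and the opening at its end, in the units of the state.
- get_obs(): the state, without advancing time (a new reading comes with each control period).
- cams.read_camera(name): name is "side" or "top" or "wrist"; returns the picture (400x640x3 uint8, red, green, blue); there is no depth.
- cams.calibration(name): a dict with "vfov" (degrees; the focal length in pixels is half the picture's height over the tangent of half this angle, whatever the lens; pixels are square), "cx", "cy" (the principal point, pixels), "R" (3x3) and "t" (3): a world point X has camera coordinates R X + t. Camera axes: x right, y down, z forward; pixel columns grow to the right and rows downward; lengths in m; the calibration is good to about 2 mm. A picture is of the moment at which its call begins: read the wrist's pose just before it. calibration takes no time and is no camera call; for the wrist camera it gives the pose at the moment of the call.
- workorder.hand_in(): hands the job in, once; it reports no verdict.
The state is a dict: "clock": time; "joints": joint angles; "qvel": joint speeds; "effort": joint torques, N m; "eef_pos": TCP position; "orientation": TCP orientation; "ft_force": force on the tool from outside, world axes, zero at the start; "moment": the same for the moment, N m; "gripper_width": finger opening in m.
Only numpy, scipy, OpenCV 4.12 (cv2) and the standard library are available. Lean on these libraries where they do the work, as an engineer would, in place of code of your own. Each camera call takes 0.05 s, during which the arm holds its last target.

### The job

Hang every freshly varnished oblong block on the drying rail in the bay above the drip tray: lift its hook over the front lip and lower it until the nose sits fully down in the channel behind the lip. Dry round knobs belong in the other bay, above the booklet: if one hangs above the drip tray, unhook it and hang it over there without ever setting it down, so that in the end every piece hangs upright and still, clear of its neighbours. Leave the small jar, the stamp and the lidded pot alone.

Things in the scene. Friction and masses are not known exactly. Their poses are not given: they have to be found in the camera images.
- rail: Fixed drying rail: aluminium U channel 456 mm long along its y, open on top, held at its two ends by stands (40 mm deep in x, top z = 180 mm). A back rest rod, 8 mm thick, runs along it at x = 27, z = 55 mm (hung wood leans on it); otherwise free in front and below. Origin: on the table top below the channel's middle; x points from the robot's side to the back. The divider plate at y = 0 parts it into left and right bay.
- rail_floor (a point): Middle of the channel's inner floor, z = 139 mm (underside z = 135). Inner width 24 mm: rail x -12 to +12. Front anti-jump lip and rear wall: each 4 mm thick, top z = 165 mm. Divider plate at y = 0 (6 mm thick) and end stands (inner faces at y = -225 and +225 mm): top z = 180 mm. A hung piece has its nose on this floor, strap in front of the lip, x axis along the rail's x, and its wood below, underside at z = 35 mm.
- drip_tray: Shallow white tray, 100 x 210 x 14 mm, fixed below one bay (left or right varies). Origin: centre of its underside, 110 mm along the rail's y from the divider; axes parallel to the rail's.
- booklet: Printed pattern booklet, 160 x 226 x 6 mm, fixed below the other bay. Origin: centre of its underside, 110 mm along the rail's y from the divider; axes parallel to the rail's.
- block_1: Freshly varnished oblong block of wood: x -40 to +20, y -23 to +23, z 0 to 44 mm; may be absent. Starts upright on the table in front of the rail, its x axis (hook opening) within 0.3 rad of world x. Steel C hook on top (see its _nose); grip tab on the hook: 12 mm thick in x, 28 mm wide in y, z 144 to 194 mm, on the z axis. 0.24 to 0.4 kg, nearly all in the wood. Origin: underside, below the hook's nose.
- block_2: Freshly varnished oblong block of wood: x -40 to +20, y -23 to +23, z 0 to 44 mm; may be absent. Starts upright on the table in front of the rail, its x axis (hook opening) within 0.3 rad of world x. Steel C hook on top (see its _nose); grip tab on the hook: 12 mm thick in x, 28 mm wide in y, z 144 to 194 mm, on the z axis. 0.24 to 0.4 kg, nearly all in the wood. Origin: underside, below the hook's nose.
- block_3: Freshly varnished oblong block of wood: x -40 to +20, y -23 to +23, z 0 to 44 mm; may be absent. Starts upright on the table in front of the rail, its x axis (hook opening) within 0.3 rad of world x. Steel C hook on top (see its _nose); grip tab on the hook: 12 mm thick in x, 28 mm wide in y, z 144 to 194 mm, on the z axis. 0.24 to 0.4 kg, nearly all in the wood. Origin: underside, below the hook's nose.
- block_4: Freshly varnished oblong block of wood: x -40 to +20, y -23 to +23, z 0 to 44 mm; may be absent. Starts upright on the table in front of the rail, its x axis (hook opening) within 0.3 rad of world x. Steel C hook on top (see its _nose); grip tab on the hook: 12 mm thick in x, 28 mm wide in y, z 144 to 194 mm, on the z axis. 0.24 to 0.4 kg, nearly all in the wood. Origin: underside, below the hook's nose.
- knob_1: Dry round wooden knob, 42 mm in diameter (axis at x = -1 mm), z 0 to 44 mm; may be absent. Hangs on the rail at the start. Steel C hook on top (see its _nose); grip tab on the hook: 12 mm thick in x, 28 mm wide in y, z 144 to 194 mm, on the z axis. 0.24 to 0.4 kg, nearly all in the wood. Origin: underside, below the hook's nose.
- knob_2: Dry round wooden knob, 42 mm in diameter (axis at x = -1 mm), z 0 to 44 mm; may be absent. Hangs on the rail at the start. Steel C hook on top (see its _nose); grip tab on the hook: 12 mm thick in x, 28 mm wide in y, z 144 to 194 mm, on the z axis. 0.24 to 0.4 kg, nearly all in the wood. Origin: underside, below the hook's nose.
- block_1_nose (a point): Lower end of the hook's nose of block_1, at (0, 0, 104 mm) in its frame. Hook 30 mm wide in y: strap x -25 to -20 mm rises from a foot plate (z 44 to 48, x -25 to +15) to z 144; top bar z 138 to 144 runs from it to x = +4; nose x -4 to +4 points down to z 104. So the C opens toward +x, with 56 mm between foot plate and nose.
- block_2_nose (a point): Lower end of the hook's nose of block_2, at (0, 0, 104 mm) in its frame. Hook 30 mm wide in y: strap x -25 to -20 mm rises from a foot plate (z 44 to 48, x -25 to +15) to z 144; top bar z 138 to 144 runs from it to x = +4; nose x -4 to +4 points down to z 104. So the C opens toward +x, with 56 mm between foot plate and nose.
- block_3_nose (a point): Lower end of the hook's nose of block_3, at (0, 0, 104 mm) in its frame. Hook 30 mm wide in y: strap x -25 to -20 mm rises from a foot plate (z 44 to 48, x -25 to +15) to z 144; top bar z 138 to 144 runs from it to x = +4; nose x -4 to +4 points down to z 104. So the C opens toward +x, with 56 mm between foot plate and nose.
- block_4_nose (a point): Lower end of the hook's nose of block_4, at (0, 0, 104 mm) in its frame. Hook 30 mm wide in y: strap x -25 to -20 mm rises from a foot plate (z 44 to 48, x -25 to +15) to z 144; top bar z 138 to 144 runs from it to x = +4; nose x -4 to +4 points down to z 104. So the C opens toward +x, with 56 mm between foot plate and nose.
- knob_1_nose (a point): Lower end of the hook's nose of knob_1, at (0, 0, 104 mm) in its frame. Hook 30 mm wide in y: strap x -25 to -20 mm rises from a foot plate (z 44 to 48, x -25 to +15) to z 144; top bar z 138 to 144 runs from it to x = +4; nose x -4 to +4 points down to z 104. So the C opens toward +x, with 56 mm between foot plate and nose.
- knob_2_nose (a point): Lower end of the hook's nose of knob_2, at (0, 0, 104 mm) in its frame. Hook 30 mm wide in y: strap x -25 to -20 mm rises from a foot plate (z 44 to 48, x -25 to +15) to z 144; top bar z 138 to 144 runs from it to x = +4; nose x -4 to +4 points down to z 104. So the C opens toward +x, with 56 mm between foot plate and nose.
- jar: Bystander: small white screw-lid jar, near the robot; leave it alone. Origin: centre of its underside.
- stamp: Bystander: square wooden rubber stamp with a red face, near the robot; leave it alone. Origin: centre of its underside.
- lidded_pot: Bystander: small frosted pot with a lid, near the robot; leave it alone. Origin: centre of its underside.

How it is judged:
By the outcome, as a careful person would: the job done as asked, in the order asked, and still so for the second after the job is handed in, with the robot touching nothing.
Of block_1, block_2, block_3, block_4 only 3 to 4 are there at a start; the rules pass over those that are not, and their reading is None.
Of knob_1, knob_2 only 1 to 2 are there at a start; the rules pass over those that are not, and their reading is None.
At some moment in a run one of block_1, block_2, block_3, block_4 may be knocked a few centimetres aside while the robot is not near it.
It also fails if it takes over 210 s, if anything falls off the work surface, if the arm or the gripper's body presses on something with over 40 N, if the wrist force passes 120 N, or if a joint passes its speed limit or range.

## Working session

There is one attempt and no reset: what is moved stays moved. The work goes in short steps, Python scripts to look and compute and a tool call to move; the robot and the scene stay as the last step left them, time stands still between calls to the robot, and variables do not carry over. Pictures are saved under pics/ and viewed, and the job is handed in when it is done.

Besides the shell and the picture viewer there is one more tool, called after "Request:" in YAML: its name, and indented under it one key for each argument. drive_tool: Moves the arm, as the interface text tells. Its arguments: {"type":"object","properties":{"series":{"type":"array"},"claw":{"type":"number"},"force":{"type":"number"}},"required":["series"]}

```bash
mkdir -p pics; cat > h.py <<'E'
import numpy as np, cv2
from rig import get_obs, cams, workorder
def snap(n,f):
    c=cams.calibration(n); im=cams.read_camera(n)
    cv2.imwrite('pics/'+f,im[:,:,::-1]); return c,im
E
python3 - <<'E'
from h import *
o=get_obs();print({k:np.round(v,3).tolist() for k,v in o.items()})
for n in ['side','top','wrist']:
    c,im=snap(n,n+'0.png'); print(n,{k:np.round(v,4).tolist() for k,v in c.items()}, 'C',np.round(-np.array(c['R']).T@np.array(c['t']),3))
E
```

```text
{'clock': 0.0, 'joints': [-1.238, 0.577, 0.025, 1.438, -0.015, 1.129, -0.056], 'qvel': [-0.002, 0.001, -0.001, 0.0, 0.0, 0.001, 0.001], 'effort': [-0.001, -76.575, 2.25, -28.596, 0.015, 0.013, 0.0], 'eef_pos': [0.273, 0.617, 0.303], 'orientation': [0.146, 0.692, -0.147, 0.692], 'ft_force': [0.534, 0.43, 0.098], 'moment': [0.046, 0.031, 0.031], 'gripper_width': 0.085}
side {'vfov': 54.1863, 'cx': 318.6955, 'cy': 206.1431, 'R': [[0.9854, -0.1683, -0.025], [-0.1087, -0.5093, -0.8537], [0.131, 0.8439, -0.5202]], 't': [-0.4495, 0.1298, 1.1137]} C [ 0.311 -0.95   0.679]
top {'vfov': 46.7319, 'cx': 318.7203, 'cy': 200.8263, 'R': [[0.0057, -1.0, 0.0019], [-0.9891, -0.006, -0.1474], [0.1475, -0.001, -0.9891]], 't': [-0.0359, 0.4689, 1.0844]} C [ 0.304 -0.032  1.142]
wrist {'vfov': 59.5923, 'cx': 321.6074, 'cy': 203.2091, 'R': [[0.4046, 0.9145, -0.0005], [0.8804, -0.3894, 0.2706], [0.2473, -0.1099, -0.9627]], 't': [-0.6742, -0.0345, 0.3782]} C [0.21  0.645 0.373]
```

View pics/side0.png

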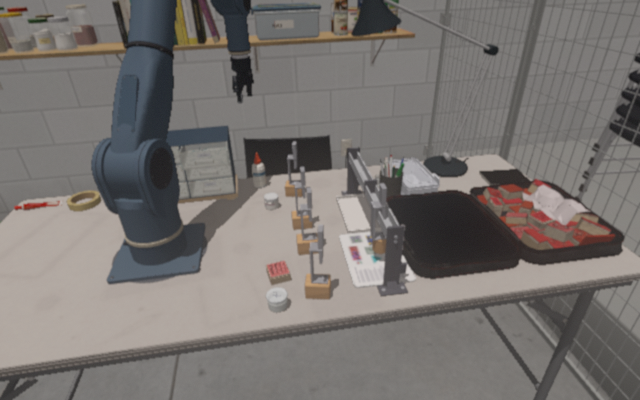

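View pics/top0.png

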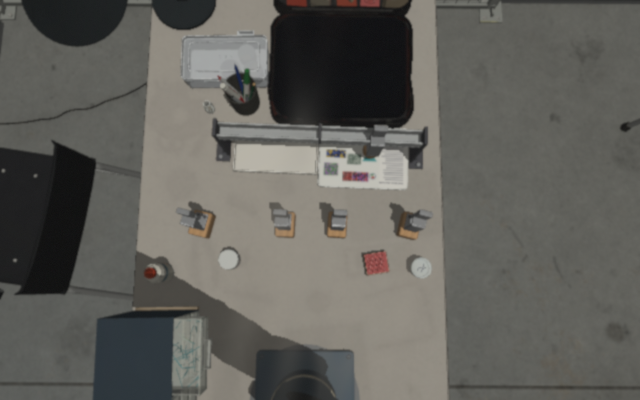

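View pics/wrist0.png

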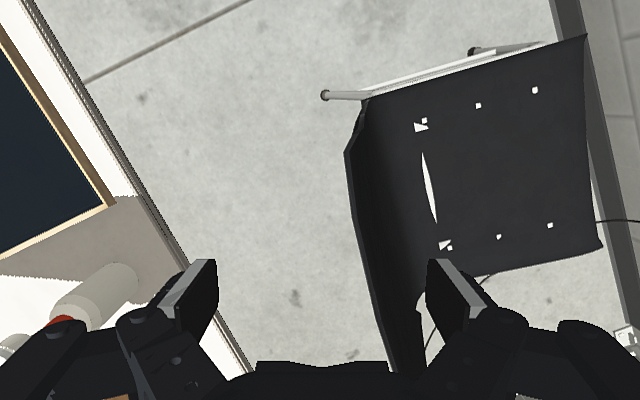

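The picture shows four blocks at top-camera pixels (200,222), (284,222), (337,222) and (412,225). The tray is under the left bay (+y), and one knob shows at about (375,140) above the booklet. I'll zoom in.

```bash
python3 - <<'E'
import cv2
t=cv2.imread('pics/top0.png');s=cv2.imread('pics/side0.png')
cv2.imwrite('pics/t1.png',cv2.resize(t[110:250,170:450],(800,400),interpolation=cv2.INTER_CUBIC))
cv2.imwrite('pics/s1.png',cv2.resize(s[130:310,250:430],(600,600),interpolation=cv2.INTER_CUBIC))
E
```

```text
(no output)
```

View pics/t1.png

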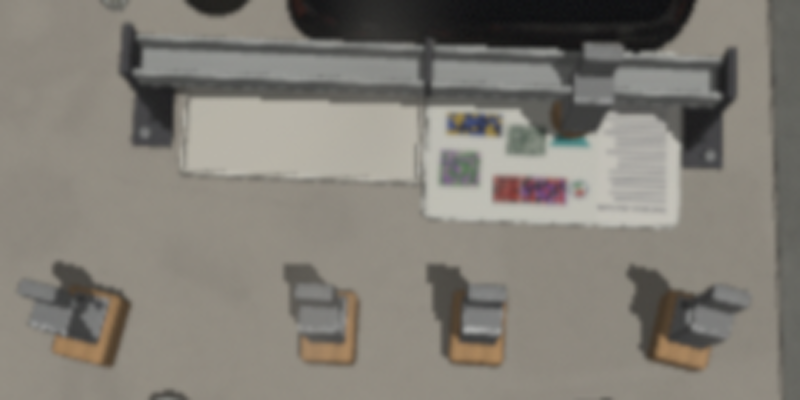

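View pics/s1.png

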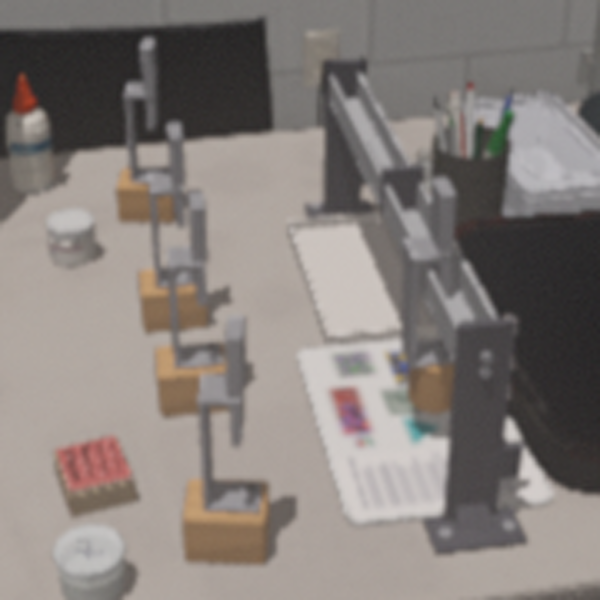

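```bash
cat >> h.py <<'E'
from scipy.spatial.transform import Rotation as Ro
def toolR(o=None):
    o=o or get_obs(); return Ro.from_quat(o['orientation']).as_matrix()
def unproj(c,uv,z):
    f=200/np.tan(np.radians(c['vfov'])/2); uv=np.atleast_2d(uv).astype(float)
    d=np.c_[(uv[:,0]-c['cx'])/f,(uv[:,1]-c['cy'])/f,np.ones(len(uv))]@np.array(c['R'])
    C=-np.array(c['R']).T@np.array(c['t']); s=(z-C[2])/d[:,2]; return C+d*s[:,None]
def proj(c,X):
    f=200/np.tan(np.radians(c['vfov'])/2); Y=np.atleast_2d(X)@np.array(c['R']).T+np.array(c['t'])
    return np.c_[f*Y[:,0]/Y[:,2]+c['cx'],f*Y[:,1]/Y[:,2]+c['cy']]
E
python3 - <<'E'
from h import *
print(np.round(toolR(),3)); c=cams.calibration('top')
k=lambda x,y:(170+x/2.857,110+y/2.857)
print('tabtops',np.round(unproj(c,[k(40,288),k(315,290),k(487,291),k(725,296)],.194),3))
print('divider/stands', np.round(unproj(c,[k(128,30),k(429,42),k(730,52)],.18),3))
print('knobtab',np.round(unproj(c,[k(603,48)],.229),3))
print('bystanders',np.round(unproj(c,[(229,259),(376,263),(421,267)],.03),3))
E
```

```text
[[-0.     0.405  0.914]
 [-0.001  0.914 -0.405]
 [-1.    -0.001  0.   ]]
tabtops [[ 0.423  0.245  0.194]
 [ 0.423  0.046  0.194]
 [ 0.423 -0.078  0.194]
 [ 0.42  -0.25   0.194]]
divider/stands [[ 0.621  0.192  0.18 ]
 [ 0.613 -0.035  0.18 ]
 [ 0.607 -0.262  0.18 ]]
knobtab [[ 0.594 -0.159  0.229]]
bystanders [[ 0.328  0.18   0.03 ]
 [ 0.321 -0.17   0.03 ]
 [ 0.312 -0.277  0.03 ]]
```

Request:
drive_tool:
  series:
    - [-20,-20,20,0.05]
    - [-50,-60,60,0.15]
    - [-80,-100,105,0.27]
    - [-97,-140,150,0.4]
    - [-97,-180,195,0.53]
    - [-97,-220,240,0.66]
    - [-97,-260,285,0.79]
    - [-97,-300,330,0.92]
    - [-97,-335,368,1.04]
    - [-97,-360,395,1.12]
    - [-97,-380,417,1.154]
    - [-97,-380,417,1.154]
  claw: 1

```text
clock: 1.65
eef_pos: [0.5012, 0.0985, 0.4009]
orientation: [-0.501, -0.499, 0.501, -0.499]
ft_force: [-0.1, -0.1, 0.9]
gripper_width: 0.0849
```

```bash
python3 - <<'E'
from h import *
o=get_obs();print(o['eef_pos'],o['joints'],o['clock']);print(np.round(toolR(),3));snap('wrist','w1.png')
E
```

```text
[0.50122697 0.09847693 0.40087726] [-0.62940592  0.27133041  0.4592046   1.71392443 -0.12744441  1.18614423
 -0.14129471] 1.65
[[ 0.     1.    -0.005]
 [-0.001 -0.005 -1.   ]
 [-1.     0.     0.001]]
```

View pics/w1.png

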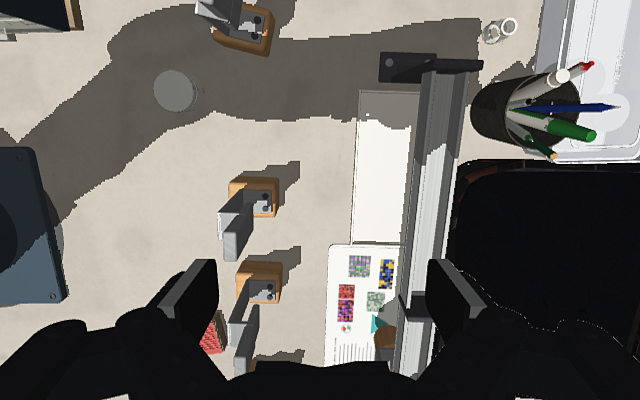

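The wrist view shows the left stand at (450,65), the divider at (415,300), the tray at (380,170), and blocks at (245,30), (250,200), (255,285). I'll zoom in on the rail.

```bash
python3 - <<'E'
import cv2
t=cv2.imread('pics/w1.png')
cv2.imwrite('pics/w1a.png',cv2.resize(t[40:190,350:500],(600,600),interpolation=cv2.INTER_NEAREST))
cv2.imwrite('pics/w1b.png',cv2.resize(t[190:340,350:500],(600,600),interpolation=cv2.INTER_NEAREST))
cv2.imwrite('pics/w1c.png',cv2.resize(t[160:320,200:320],(600,800),interpolation=cv2.INTER_NEAREST)[:600])
E
```

```text
(no output)
```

View pics/w1a.png

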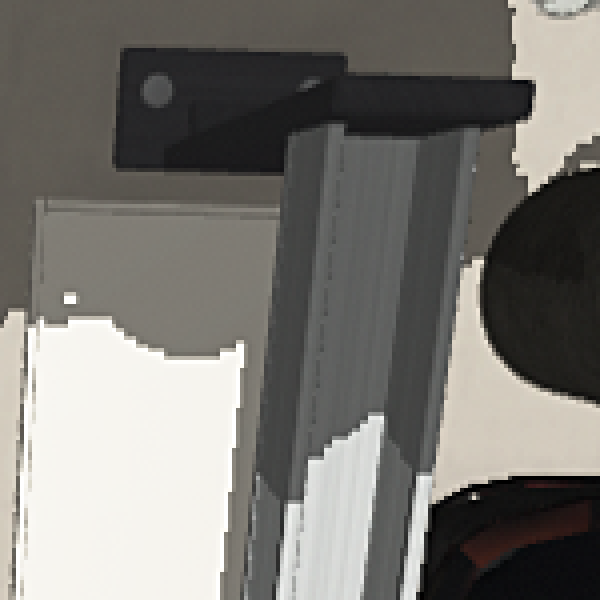

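View pics/w1b.png

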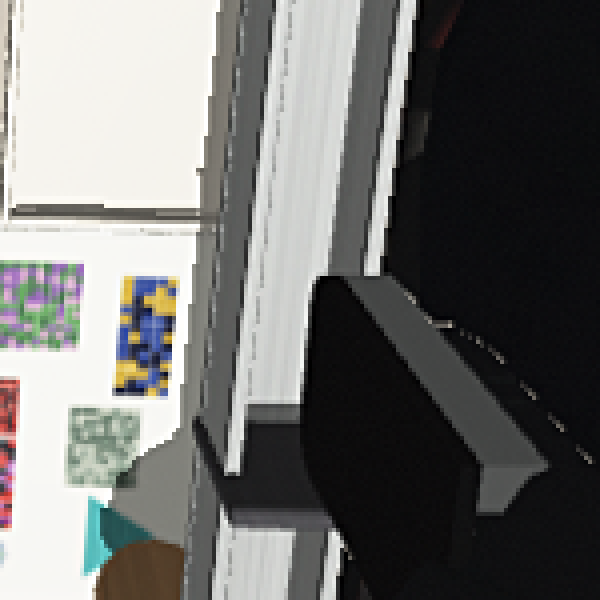

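View pics/w1c.png

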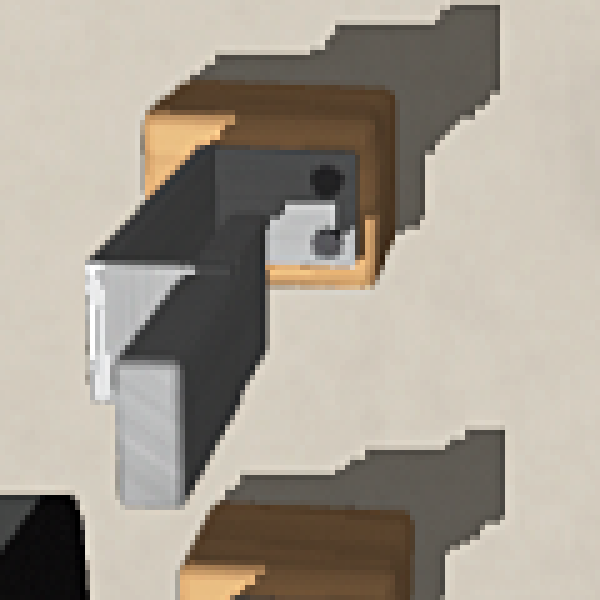

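```bash
python3 - <<'E'
from h import *
c=cams.calibration('wrist')
a=lambda x,y:(350+x/4,40+y/4); b=lambda x,y:(350+x/4,190+y/4); d=lambda x,y:(200+x/5,160+y/5)
print('C',-np.array(c['R']).T@c['t'])
print('lip front',unproj(c,[a(326,140),a(287,500),b(260,100),b(232,420)],.165).round(4))
print('rear',unproj(c,[a(477,140),a(428,500),b(403,100)],.165).round(4))
print('div',unproj(c,[b(280,508),b(280,526)],.18).round(4))
print('stand',unproj(c,[a(400,120),a(400,136),a(400,76)],.18).round(4), unproj(c,[a(380,136)],.139).round(4))
print('tray edges top z=.014',unproj(c,[a(35,200),a(280,208),b(8,205),b(215,213)],.014).round(4))
print('tab2 top corners',unproj(c,[d(118,360),d(182,360),d(185,507),d(120,507)],.194).round(4))
E
```

```text
C [0.50017277 0.16873457 0.47066473]
lip front [[ 0.5906  0.1926  0.165 ]
 [ 0.5883  0.1178  0.165 ]
 [ 0.5856  0.0716  0.165 ]
 [ 0.5845 -0.0107  0.165 ]]
rear [[0.6217 0.1925 0.165 ]
 [0.6193 0.1178 0.165 ]
 [0.6184 0.0716 0.165 ]]
div [[ 0.5933 -0.0254  0.18  ]
 [ 0.5937 -0.0303  0.18  ]]
stand [[0.6003 0.1951 0.18  ]
 [0.6006 0.1921 0.18  ]
 [0.5995 0.203  0.18  ]] [[0.6103 0.1954 0.139 ]]
tray edges top z=.014 [[ 0.5462  0.1869  0.014 ]
 [ 0.6226  0.1844  0.014 ]
 [ 0.5422 -0.0148  0.014 ]
 [ 0.6149 -0.0179  0.014 ]]
tab2 top corners [[0.4173 0.066  0.194 ]
 [0.4281 0.066  0.194 ]
 [0.4268 0.0391 0.194 ]
 [0.4156 0.0391 0.194 ]]
```

Request:
drive_tool:
  series:
    - [18,-19,12,0.01]
    - [36,-38,24,0.02]
    - [54,-57,36,0.035]
    - [71,-75,46,0.045]
    - [71,-75,46,0.045]
    - [71,-75,46,0.045]
  claw: 0.6

```text
clock: 2.45
eef_pos: [0.4265, 0.056, 0.3305]
orientation: [0.511, 0.489, -0.51, 0.489]
ft_force: [-0.7, 0.2, -0.3]
gripper_width: 0.0513
```

```bash
python3 - <<'E'
from h import *
o=get_obs();print(o['eef_pos'],o['joints'].round(2) if hasattr(o['joints'],'round') else o['joints'],o['clock']);print(np.round(toolR(),3));snap('wrist','w2.png');snap('top','t2.png')
E
```

```text
[0.42647229 0.05601327 0.33051095] [-0.62  0.2   0.47  2.01 -0.11  0.95 -0.14] 2.45
[[ 0.001  0.999 -0.043]
 [ 0.001 -0.043 -0.999]
 [-1.     0.001 -0.001]]
```

View pics/w2.png

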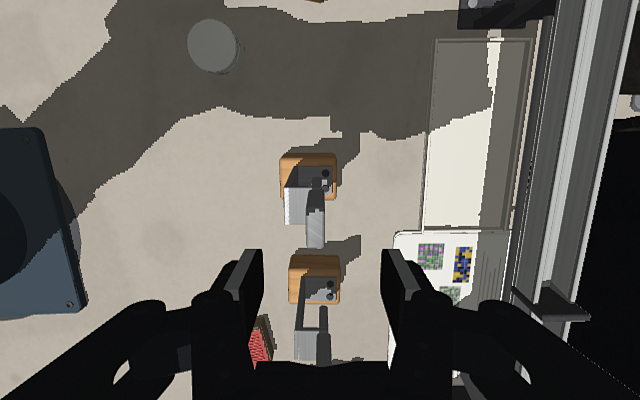

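View pics/t2.png

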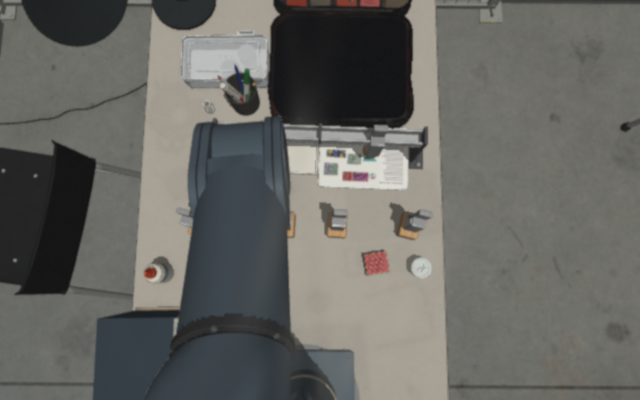

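```bash
cat >> h.py <<'E'
def zoom(f,x,y,w,h,s,out):
    t=cv2.imread('pics/'+f); cv2.imwrite('pics/'+out,cv2.resize(t[y:y+h,x:x+w],(w*s,h*s),interpolation=cv2.INTER_NEAREST))
E
python3 -c "
from h import *
zoom('w2.png',270,145,80,110,5,'z2.png')"
```

```text
(no output)
```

View pics/z2.png

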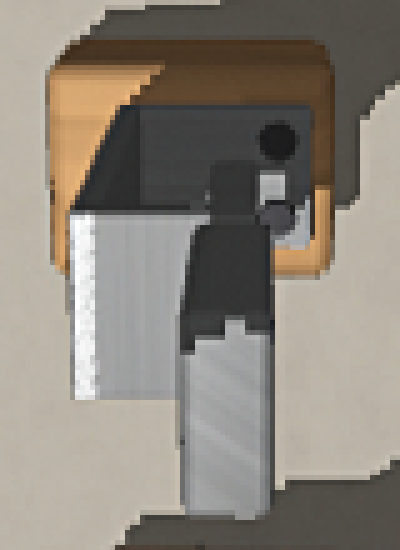

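```bash
python3 - <<'E'
from h import *
c=cams.calibration('wrist')
d=lambda x,y:(270+x/5,145+y/5)
print('C',-np.array(c['R']).T@c['t'])
print('tab',unproj(c,[d(182,345),d(270,330),d(270,515),d(182,515)],.194).round(4))
print('bar left edge',unproj(c,[d(70,212),d(70,400)],.144).round(4))
print('wood top rear edge',unproj(c,[d(48,68),d(330,68)],.044).round(4))
for p in [(.4219,.0525)]:
  print(proj(c,[[p[0]+sx*.006,p[1]+sy*.014,.194] for sx,sy in [(-1,1),(1,1),(1,-1),(-1,-1)]]).round(1), 'z2', ((proj(c,[[p[0]+sx*.006,p[1]+sy*.014,.194] for sx,sy in [(-1,1),(1,1),(1,-1),(-1,-1)]])-[270,145])*5).round())
E
```

```text
C [0.42878823 0.12421641 0.40041038]
tab [[0.4168 0.06   0.194 ]
 [0.4278 0.0614 0.194 ]
 [0.4268 0.0368 0.194 ]
 [0.4156 0.0373 0.194 ]]
bar left edge [[0.3982 0.0661 0.144 ]
 [0.3961 0.0362 0.144 ]]
wood top rear edge [[0.384  0.0737 0.044 ]
 [0.4416 0.0712 0.044 ]]
[[304.3 203.9]
 [323.9 203.1]
 [325.7 245.5]
 [306.8 246.2]] z2 [[172. 294.]
 [269. 290.]
 [278. 502.]
 [184. 506.]]
```

Request:
drive_tool:
  series:
    - [15,-2,3,0.007]
    - [35,-5,5,0.007]
    - [55,-5,5,0.007]
    - [75,-5,5,0.007]
    - [90,-5,5,0.007]
    - [98,-5,5,0.007]
    - [98,-5,5,0.007]
    - [98,-5,5,0.007]

```text
clock: 3.55
eef_pos: [0.4209, 0.0502, 0.2324]
orientation: [0.513, 0.487, -0.513, 0.487]
ft_force: [0.4, 0.4, 0.2]
gripper_width: 0.0514
```

```bash
python3 - <<'E'
from h import *
o=get_obs();print(o['eef_pos'],o['joints'].round(2));print(np.round(toolR(),3));snap('wrist','w3.png');snap('side','s3.png');zoom('s3.png',230,100,200,150,4,'s3z.png')
E
```

```text
[0.42091535 0.05024842 0.23238022] [-0.55  0.33  0.42  2.17 -0.22  0.68 -0.03]
[[ 0.001  0.999 -0.052]
 [ 0.    -0.052 -0.999]
 [-1.     0.001 -0.   ]]
```

View pics/w3.png

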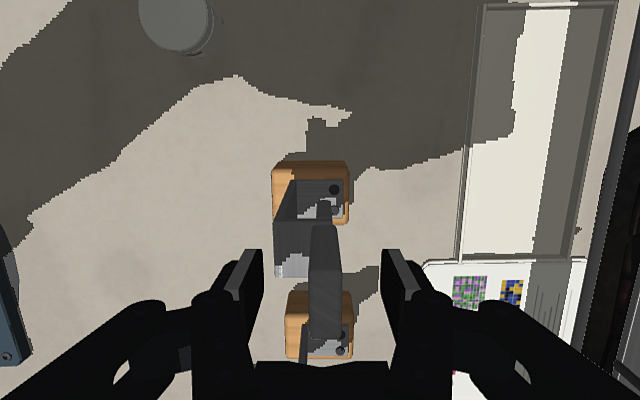

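View pics/s3z.png

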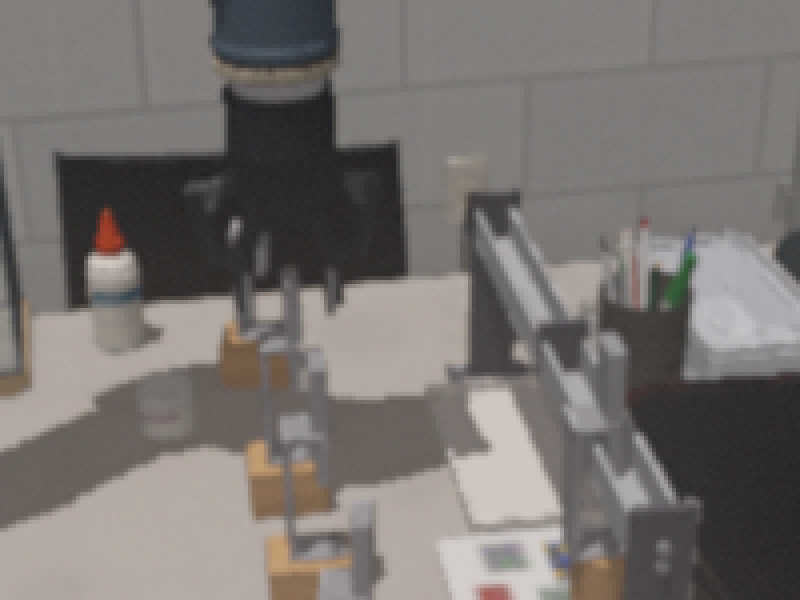

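The tab (325,290) lies midway between the pads (262/382), so I'll close on it.

Request:
drive_tool:
  series:
    - [0,0,0,0]
    - [0,0,0,0]
    - [0,0,0,0]
    - [0,0,0,0]
    - [0,0,0,0]
    - [0,0,0,0]
  claw: 0
  force: 70

```text
clock: 4.4
eef_pos: [0.4207, 0.0502, 0.232]
orientation: [0.513, 0.487, -0.513, 0.487]
ft_force: [0.5, 0.3, 2.3]
gripper_width: 0.0113
```

Request:
drive_tool:
  series:
    - [-8,0,0,0]
    - [-25,0,0,0]
    - [-45,0,0,0]
    - [-63,10,0,0]
    - [-73,25,0,0]
    - [-75,45,0,0]
    - [-75,63,0,0]
    - [-75,75,0,0]
    - [-75,79,0,0]
    - [-75,79,0,0]
    - [-75,79,0,0]
    - [-75,79,0,0]

```text
clock: 5.9
eef_pos: [0.499, 0.0461, 0.3069]
orientation: [-0.513, -0.487, 0.513, -0.487]
ft_force: [-0.2, 0.4, -3.5]
gripper_width: 0.0113
```

```bash
python3 - <<'E'
from h import *
o=get_obs();print(o['eef_pos'],o['joints'].round(2),o['ft_force'],o['gripper_width']);print(np.round(toolR(),3));snap('wrist','w4.png');snap('side','s4.png');zoom('s4.png',230,100,200,150,4,'s4z.png');zoom('w4.png',240,140,160,150,4,'w4z.png')
E
```

```text
[0.49899443 0.04607971 0.30694195] [-0.52  0.34  0.46  1.89 -0.19  0.95 -0.02] [-0.18175098  0.35910107 -3.52888951] 0.011305471179256722
[[-0.     0.999 -0.052]
 [ 0.    -0.052 -0.999]
 [-1.    -0.    -0.   ]]
```

View pics/w4z.png

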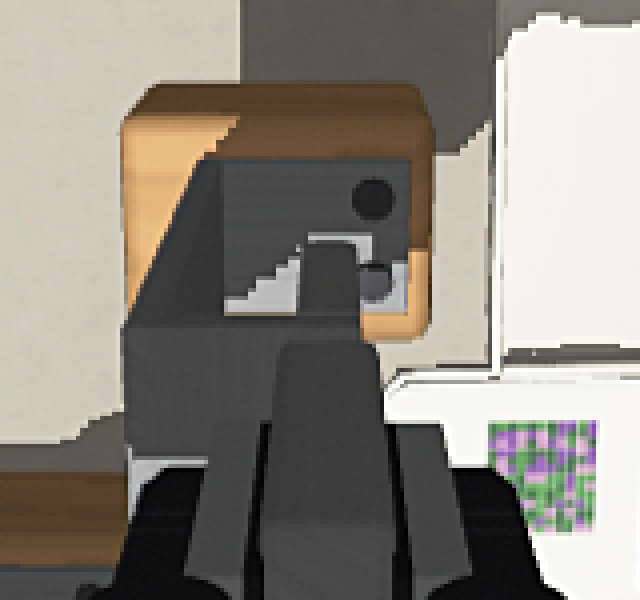

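View pics/s4z.png

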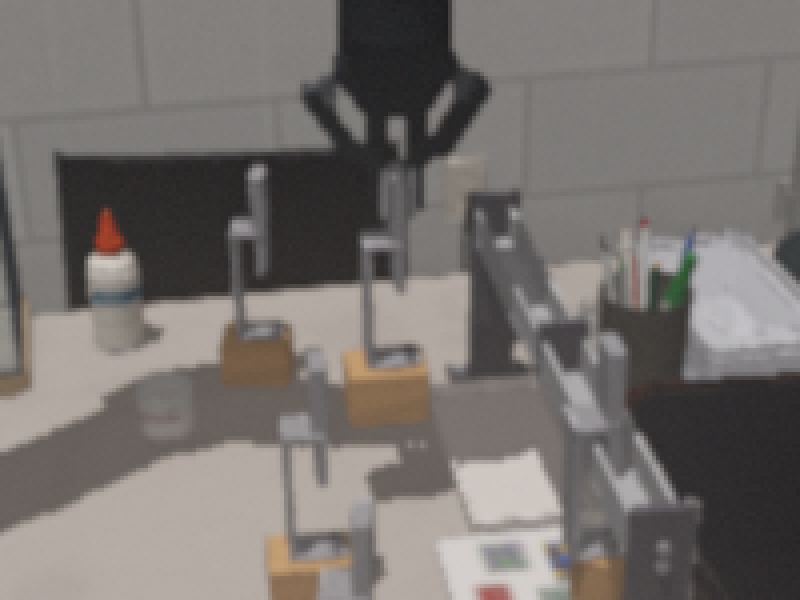

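```bash
python3 - <<'E'
from h import *
c=cams.calibration('wrist');R=toolR();p=np.array(get_obs()['eef_pos'])
d=lambda x,y:(240+x/4,140+y/4)
T=lambda X:((X-p)@R*1000).round(1)
print('bar +y,-y',T(unproj(c,[d(126,324),d(126,457)],.219)))
print('foot',T(unproj(c,[d(225,160),d(410,160),d(409,313)],.123)))
print('wood',T(unproj(c,[d(124,116),d(430,120),d(427,338)],.119)))
E
```

```text
bar +y,-y [[ 88.  -24.6 -15.4]
 [ 88.  -25.3   1.8]]
foot [[184.  -19.6 -15.1]
 [184.   14.7 -15.1]
 [184.   15.   14.7]]
wood [[188.  -38.6 -22.7]
 [188.   18.6 -21.9]
 [188.   18.8  21.1]]
```

Request:
drive_tool:
  series:
    - [0,0,-12,-0.005]
    - [0,-1,-32,-0.012]
    - [0,-2,-52,-0.022]
    - [0,-2,-64,-0.022]
    - [0,8,-69,-0.022]
    - [0,23,-69,-0.022]
    - [0,40,-69,-0.022]
    - [0,57,-70,-0.022]
    - [0,74,-70,-0.022]
    - [0,74,-70,-0.022]
    - [0,74,-70,-0.022]
    - [0,74,-70,-0.022]

```text
clock: 7.5
eef_pos: [0.5766, 0.1119, 0.3069]
orientation: [-0.507, -0.492, 0.508, -0.492]
ft_force: [0.3, 1.1, -3.0]
gripper_width: 0.0113
```

```bash
python3 - <<'E'
from h import *
o=get_obs();print(o['eef_pos'],o['joints'].round(2),o['ft_force'],o['gripper_width']);print(np.round(toolR(),3));snap('wrist','w5.png');snap('side','s5.png');zoom('s5.png',280,100,200,150,4,'s5z.png');zoom('w5.png',240,140,160,150,4,'w5z.png')
E
```

```text
[0.57658262 0.11191661 0.3069225 ] [-0.55  0.47  0.43  1.68 -0.22  1.03 -0.08] [ 0.30172415  1.0788648  -2.95423584] 0.011310360916419704
[[-0.    1.   -0.03]
 [ 0.   -0.03 -1.  ]
 [-1.   -0.   -0.  ]]
```

View pics/w5.png

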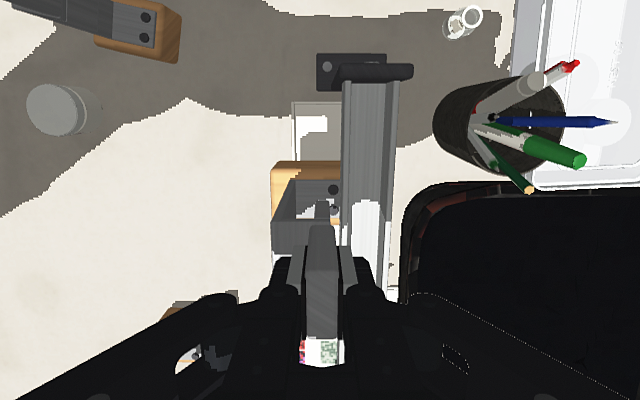

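View pics/s5z.png

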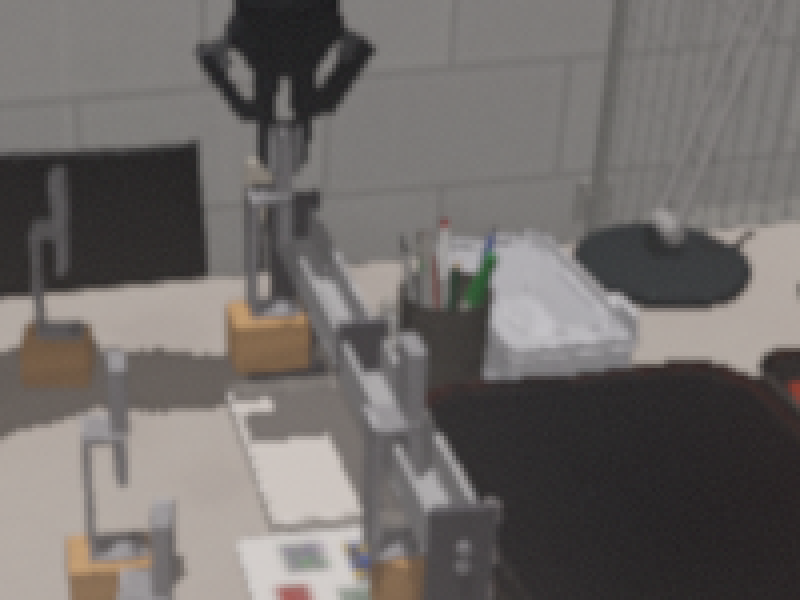

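```bash
python3 - <<'E'
from h import *
zoom('w5.png',310,40,120,150,4,'w5y.png')
E
```

```text
(no output)
```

View pics/w5y.png

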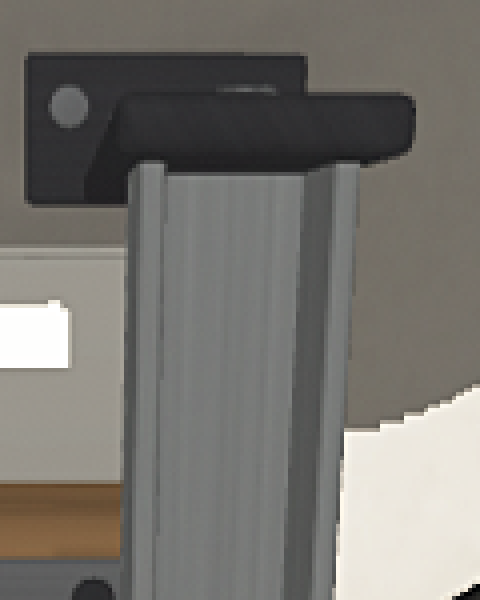

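```bash
python3 - <<'E'
from h import *
c=cams.calibration('wrist')
d=lambda x,y:(310+x/4,40+y/4)
print(unproj(c,[d(140,200),d(358,200),d(133,560),d(339,560)],.165).round(4))
print('stand face',unproj(c,[d(150,162),d(345,162)],.165).round(4),unproj(c,[d(235,173)],.139).round(4))
E
```

```text
[[0.5917 0.1888 0.165 ]
 [0.6231 0.1878 0.165 ]
 [0.59   0.1358 0.165 ]
 [0.6218 0.1348 0.165 ]]
stand face [[0.5932 0.1939 0.165 ]
 [0.6211 0.1931 0.165 ]] [[0.6087 0.1934 0.139 ]]
```

Request:
drive_tool:
  series:
    - [0,6,1,0]
    - [0,15,1.5,0]
    - [0,23,1.5,0]
    - [0,27,1.5,0]
    - [0,27,1.5,0]
    - [0,27,1.5,0]
    - [6,27,1.5,0]
    - [14,27,1.5,0]
    - [22,27,1.5,0]
    - [30,27,1.5,0]
    - [30,27,1.5,0]
    - [30,27,1.5,0]

```text
clock: 9.1
eef_pos: [0.604, 0.1098, 0.277]
orientation: [0.507, 0.492, -0.507, 0.493]
ft_force: [0.8, 1.1, -3.1]
gripper_width: 0.0108
```

Request:
drive_tool:
  series:
    - [3,0,0,0]
    - [6,0,0,0]
    - [8,0,0,0]
    - [9,0,0,0]
    - [9,0,0,0]

```text
clock: 9.72
eef_pos: [0.6039, 0.1098, 0.2679]
orientation: [-0.507, -0.492, 0.507, -0.492]
ft_force: [-0.4, -0.6, -2.1]
gripper_width: 0.011
```

```bash
python3 - <<'E'
from h import *
o=get_obs();print(o['eef_pos'],o['joints'].round(2),o['ft_force'],o['gripper_width']);snap('wrist','w6.png');snap('side','s6.png');zoom('s6.png',280,100,200,150,4,'s6z.png');zoom('w6.png',240,140,160,150,4,'w6z.png')
E
```

```text
[0.6038656  0.10979539 0.26785079] [-0.51  0.55  0.41  1.67 -0.25  0.98 -0.04] [-0.35888565 -0.60240716 -2.08808141] 0.011021440382849303
```

View pics/w6z.png

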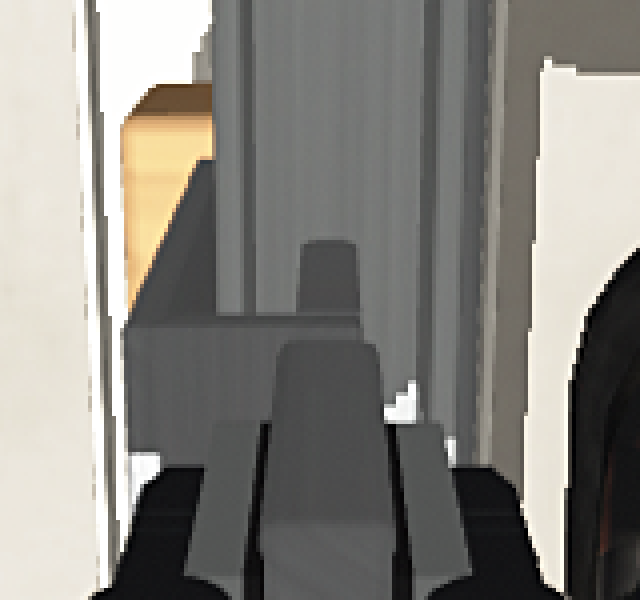

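View pics/s6z.png

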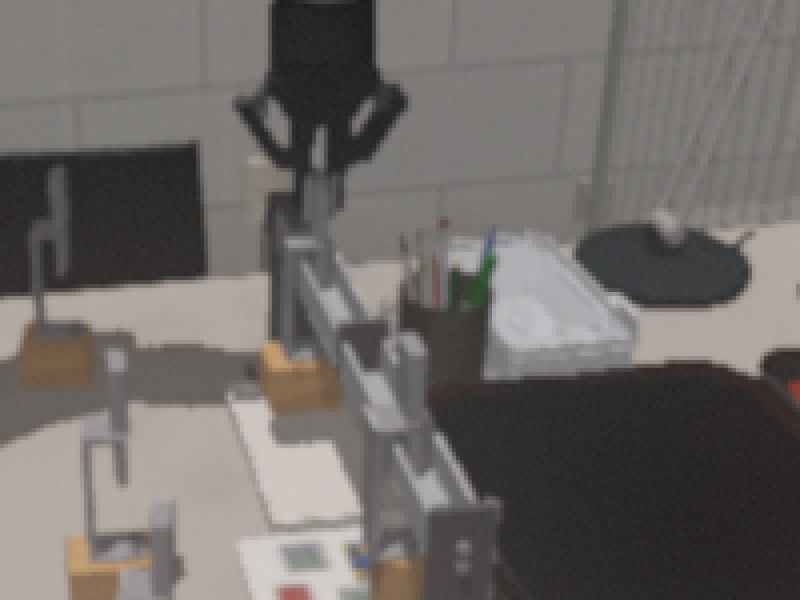

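Request:
drive_tool:
  series:
    - [1,0,0,0]
    - [1,0,0,0]
    - [1,0,0,0]

```text
clock: 10.2
eef_pos: [0.604, 0.1098, 0.267]
orientation: [0.508, 0.492, -0.507, 0.493]
ft_force: [0.1, -0.5, -2.3]
gripper_width: 0.0113
```

Request:
drive_tool:
  series:
    - [0,0,0,0]
    - [0,0,0,0]
    - [0,0,0,0]
    - [0,0,0,0]
    - [0,0,0,0]
    - [-15,0,0,0]
    - [-40,0,0,0]
    - [-65,0,0,0]
    - [-85,0,0,0]
    - [-90,0,0,0]
    - [-90,0,0,0]
  claw: 0.5

```text
clock: 11.58
eef_pos: [0.6039, 0.1098, 0.3571]
orientation: [0.508, 0.492, -0.507, 0.493]
ft_force: [0.2, 0.2, 0.5]
gripper_width: 0.043
```

```bash
python3 - <<'E'
from h import *
o=get_obs();print(o['eef_pos'],o['joints'].round(2),o['ft_force'],o['gripper_width']);print(toolR().round(3));snap('wrist','w7.png');snap('side','s7.png');zoom('s7.png',280,100,200,150,4,'s7z.png')
E
```

```text
[0.60385023 0.10979456 0.35711989] [-0.53  0.47  0.44  1.54 -0.21  1.18 -0.08] [0.24555114 0.15991518 0.517393  ] 0.04296822228041414
[[ 0.    1.   -0.03]
 [ 0.   -0.03 -1.  ]
 [-1.    0.   -0.  ]]
```

View pics/w7.png

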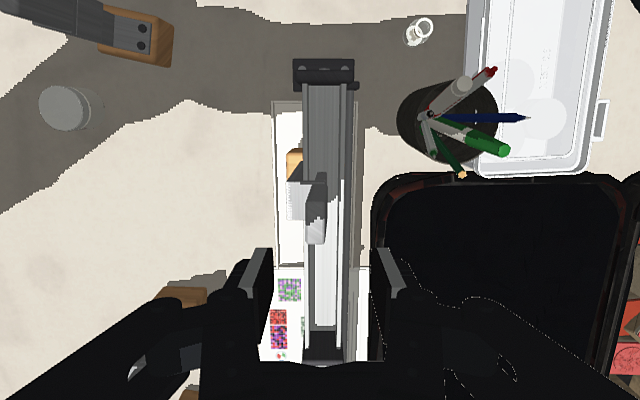

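View pics/s7z.png

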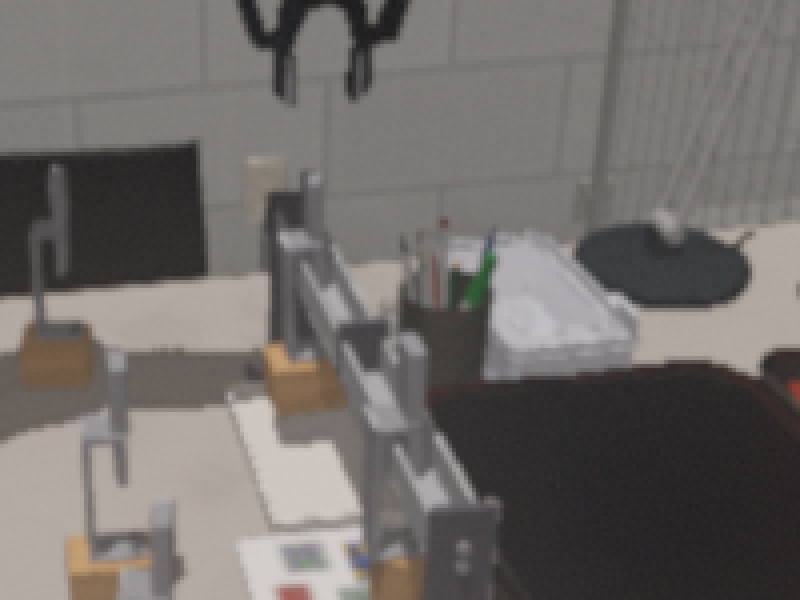

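Request:
drive_tool:
  series:
    - [0,-15,-10,0.01]
    - [0,-40,-30,0.04]
    - [0,-70,-52,0.07]
    - [0,-100,-73,0.1]
    - [0,-130,-95,0.13]
    - [0,-155,-113,0.15]
    - [10,-170,-125,0.17]
    - [20,-178,-130,0.17]
    - [20,-178,-130,0.17]
    - [20,-178,-130,0.17]
  claw: 0.6

```text
clock: 12.92
eef_pos: [0.4304, 0.2445, 0.337]
orientation: [0.548, 0.447, -0.548, 0.448]
ft_force: [0.3, -0.2, 0.2]
gripper_width: 0.0511
```

```bash
python3 - <<'E'
from h import *
o=get_obs();print(o['eef_pos'],o['joints'].round(2),o['ft_force'],o['gripper_width']);print(toolR().round(3));snap('wrist','w8.png');zoom('w8.png',240,100,150,150,4,'w8z.png')
E
```

```text
[0.43039097 0.24453671 0.33702854] [-0.96  0.3   0.47  1.86 -0.16  1.02 -0.63] [ 0.27289407 -0.24831087  0.24290056] 0.05114871146210664
[[ 0.     0.98  -0.199]
 [-0.    -0.199 -0.98 ]
 [-1.     0.     0.   ]]
```

View pics/w8.png

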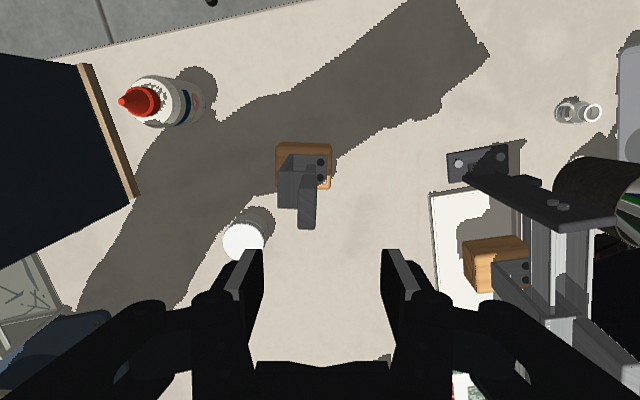

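View pics/w8z.png

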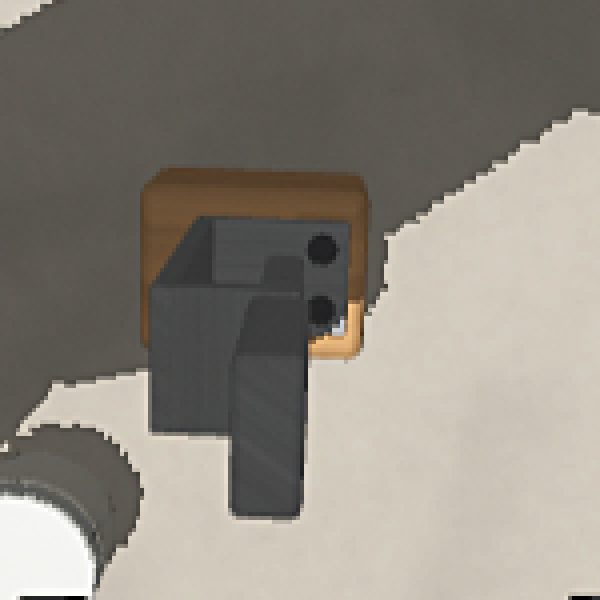

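```bash
cat >> h.py <<'E'
def meas(off,s,pts):  # pts: list of (x,y,z) zoom px
    c=cams.calibration('wrist');o=get_obs();R=toolR(o);p=np.array(o['eef_pos'])
    for x,y,z in pts:
        X=unproj(c,(off[0]+x/s,off[1]+y/s),z)
        print((x,y,z),'world',X[0].round(4),'tool mm',((X-p)@R*1000)[0].round(1))
E
python3 - <<'E'
from h import *
meas((240,100),4,[(237,352,.194),(308,352,.194),(302,518,.194),(230,515,.194),(150,286,.144),(150,433,.144),(143,185,.044),(366,188,.044),(213,220,.048),(349,222,.048)])
E
```

```text
(237, 352, 0.194) world [0.4199 0.2656 0.194 ] tool mm [143.1 -14.7 -18.5]
(308, 352, 0.194) world [0.4307 0.2633 0.194 ] tool mm [143.1  -3.6 -18.5]
(302, 518, 0.194) world [0.4242 0.2366 0.194 ] tool mm [143.1  -4.7   9. ]
(230, 515, 0.194) world [0.4129 0.2394 0.194 ] tool mm [143.1 -16.3   8.5]
(150, 286, 0.144) world [0.4009 0.2707 0.144 ] tool mm [193.1 -34.4 -19.7]
(150, 433, 0.144) world [0.3941 0.2422 0.144 ] tool mm [193.1 -35.4   9.5]
(143, 185, 0.044) world [0.389  0.2811 0.044 ] tool mm [293.1 -48.1 -27.6]
(366, 188, 0.044) world [0.4453 0.2689 0.044 ] tool mm [293.1   9.4 -26.9]
(213, 220, 0.048) world [0.4052 0.2692 0.048 ] tool mm [289.1 -29.9 -19.2]
(349, 222, 0.048) world [0.4393 0.2617 0.048 ] tool mm [289.1   5.  -18.7]
```

Request:
drive_tool:
  series:
    - [5,-5,-2,0.015]
    - [20,-10,-5,0.03]
    - [40,-10,-5,0.03]
    - [60,-10,-5,0.03]
    - [80,-10,-5,0.03]
    - [95,-10,-5,0.03]
    - [105,-10,-5,0.03]
    - [105,-10,-5,0.03]
    - [105,-10,-5,0.03]

```text
clock: 14.1
eef_pos: [0.4213, 0.2521, 0.2323]
orientation: [0.554, 0.439, -0.554, 0.439]
ft_force: [-0.5, 0.2, -0.1]
gripper_width: 0.0512
```

```bash
python3 - <<'E'
from h import *
print(get_obs()['eef_pos']);snap('wrist','w9.png');zoom('w9.png',220,130,200,150,4,'w9z.png')
E
```

```text
[0.42132432 0.25206284 0.23233147]
```

View pics/w9z.png

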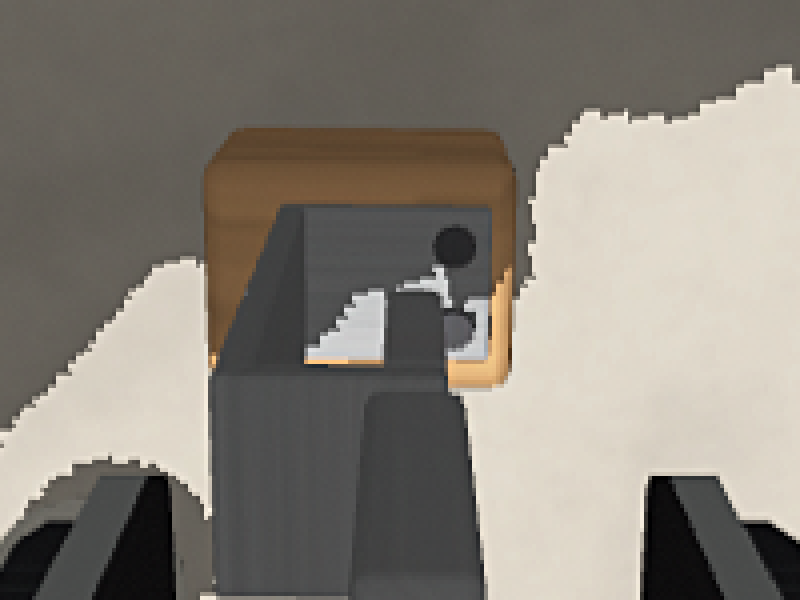

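Good alignment: the tab is between the pads and the wood edges are parallel. I'll close and lift.

Request:
drive_tool:
  series:
    - [0,0,0,0]
    - [0,0,0,0]
    - [0,0,0,0]
    - [0,0,0,0]
    - [0,0,0,0]
    - [-5,0,0,0]
    - [-20,0,0,0]
    - [-40,0,0,0]
    - [-60,0,0,0]
    - [-72,0,0,0]
    - [-75,0,0,0]
    - [-75,0,0,0]
  claw: 0
  force: 70

```text
clock: 15.65
eef_pos: [0.4208, 0.2519, 0.3065]
orientation: [-0.554, -0.439, 0.554, -0.439]
ft_force: [-0.8, -0.4, -2.0]
gripper_width: 0.0109
```

```bash
python3 - <<'E'
from h import *
o=get_obs();print(o['eef_pos'],o['gripper_width'],o['ft_force']);print(toolR(o).round(3));snap('wrist','w10.png');zoom('w10.png',220,130,200,150,4,'w10z.png')
E
```

```text
[0.42076672 0.25193328 0.30648225] 0.010912280657682419 [-0.76870681 -0.4451933  -2.00364764]
[[-0.001  0.974 -0.228]
 [-0.    -0.228 -0.974]
 [-1.    -0.001  0.001]]
```

View pics/w10z.png

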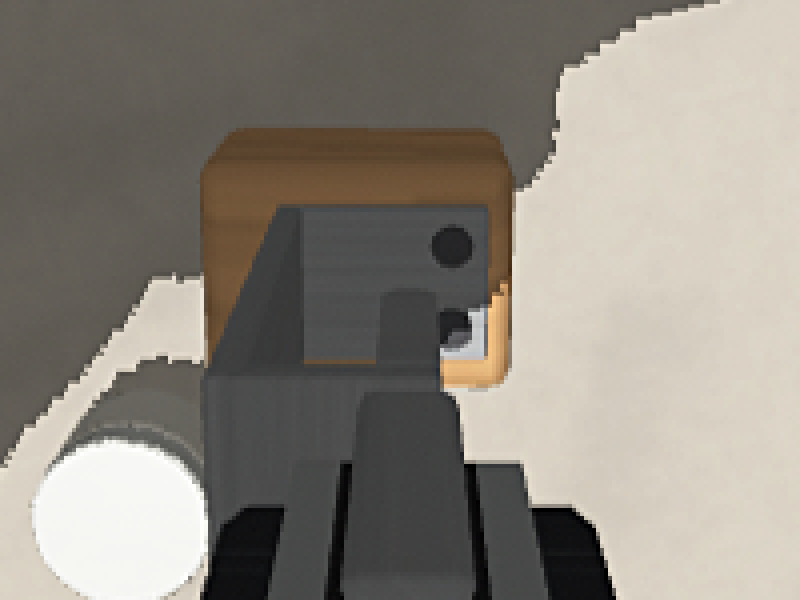

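```bash
python3 - <<'E'
from h import *
meas((220,130),4,[(206,374,.2185),(303,206,.1225),(488,206,.1225),(486,358,.1225),(203,170,.1185),(511,172,.1185)])
# targets
E
```

```text
(206, 374, 0.2185) world [0.3999 0.2711 0.2185] tool mm [ 87.8 -24.6 -14.1]
(303, 206, 0.1225) world [0.4043 0.2699 0.1225] tool mm [183.8 -20.  -13.9]
(488, 206, 0.1225) world [0.4377 0.2621 0.1225] tool mm [183.8  14.3 -13.9]
(486, 358, 0.1225) world [0.431  0.2332 0.1225] tool mm [183.8  14.4  15.7]
(203, 170, 0.1185) world [0.3873 0.28   0.1185] tool mm [187.8 -38.8 -19.9]
(511, 172, 0.1185) world [0.4433 0.2665 0.1185] tool mm [187.8  18.8 -19.6]
```

Request:
drive_tool:
  series:
    - [0,10,7,-0.02]
    - [0,26,17,-0.05]
    - [0,44,29,-0.09]
    - [0,62,41,-0.13]
    - [0,80,53,-0.17]
    - [0,92,61,-0.19]
    - [0,97,64,-0.2]
    - [0,97,64,-0.2]
    - [0,97,64,-0.2]

```text
clock: 16.82
eef_pos: [0.5004, 0.1682, 0.3067]
orientation: [-0.507, -0.493, 0.507, -0.492]
ft_force: [0.1, 0.0, -3.2]
gripper_width: 0.011
```

```bash
python3 - <<'E'
from h import *
o=get_obs();R=toolR(o);print(o['eef_pos'],R.round(3)); print((np.array([.6053,.1644,.3065])-o['eef_pos'])@R*1000)
E
```

```text
[0.50041929 0.16819444 0.30669079] [[-0.001  1.    -0.029]
 [ 0.    -0.029 -1.   ]
 [-1.    -0.001 -0.   ]]
[  0.12206752 104.94705989   0.70451844]
```

Request:
drive_tool:
  series:
    - [0,10,0.5,0]
    - [0,25,0.5,0]
    - [0,42,0.5,0]
    - [0,58,0.5,0]
    - [0,75,0.5,0]
    - [0,75,0.5,0]

```text
clock: 17.58
eef_pos: [0.5775, 0.1645, 0.3065]
orientation: [0.508, 0.492, -0.508, 0.493]
ft_force: [-0.6, 0.7, -3.1]
gripper_width: 0.0111
```

```bash
python3 - <<'E'
from h import *
o=get_obs();print(o['eef_pos'],o['ft_force']);snap('side','s11.png');zoom('s11.png',300,120,160,120,5,'s11z.png');snap('wrist','w11.png')
E
```

```text
[0.57748936 0.16454211 0.30647208] [-0.56342817  0.65973835 -3.09681505]
```

View pics/w11.png

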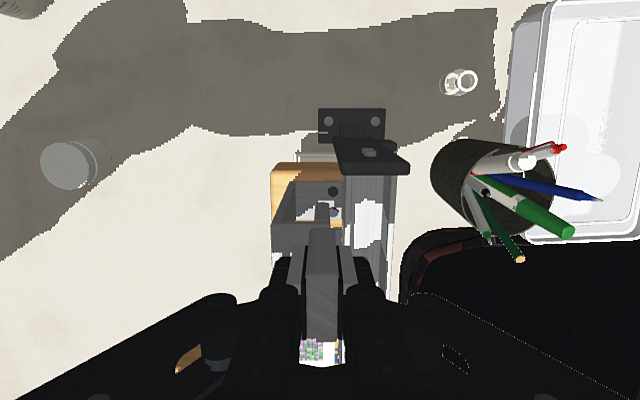

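View pics/s11z.png

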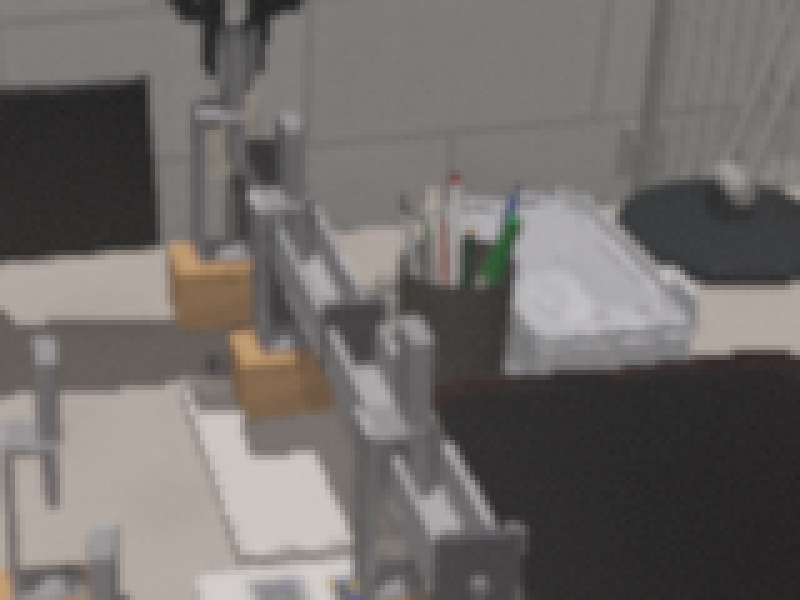

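Request:
drive_tool:
  series:
    - [0,8,-0.5,0]
    - [0,18,-0.5,0]
    - [0,25,-0.5,0]
    - [0,28,-0.5,0]
    - [0,28,-0.5,0]
    - [4,28,-0.5,0]
    - [10,28,-0.5,0]
    - [18,28,-0.5,0]
    - [26,28,-0.5,0]
    - [32,28,-0.5,0]
    - [32,28,-0.5,0]

```text
clock: 19.05
eef_pos: [0.6036, 0.1644, 0.2742]
orientation: [-0.507, -0.493, 0.508, -0.492]
ft_force: [-0.2, -0.6, -2.7]
gripper_width: 0.0113
```

Request:
drive_tool:
  series:
    - [3,0,0,0]
    - [6,0,0,0]
    - [7.5,0,0,0]
    - [7.5,0,0,0]
    - [7.5,0,0,0]

```text
clock: 19.68
eef_pos: [0.6039, 0.1645, 0.2675]
orientation: [0.507, 0.492, -0.507, 0.492]
ft_force: [-1.2, 0.1, -2.4]
gripper_width: 0.0109
```

```bash
python3 - <<'E'
from h import *
o=get_obs();print(o['eef_pos'],o['ft_force']);snap('side','s12.png');zoom('s12.png',300,120,160,120,5,'s12z.png');snap('wrist','w12.png');zoom('w12.png',240,90,200,150,4,'w12z.png')
E
```

```text
[0.60388529 0.16446648 0.26748015] [-1.22357828  0.10344422 -2.42512772]
```

View pics/w12z.png

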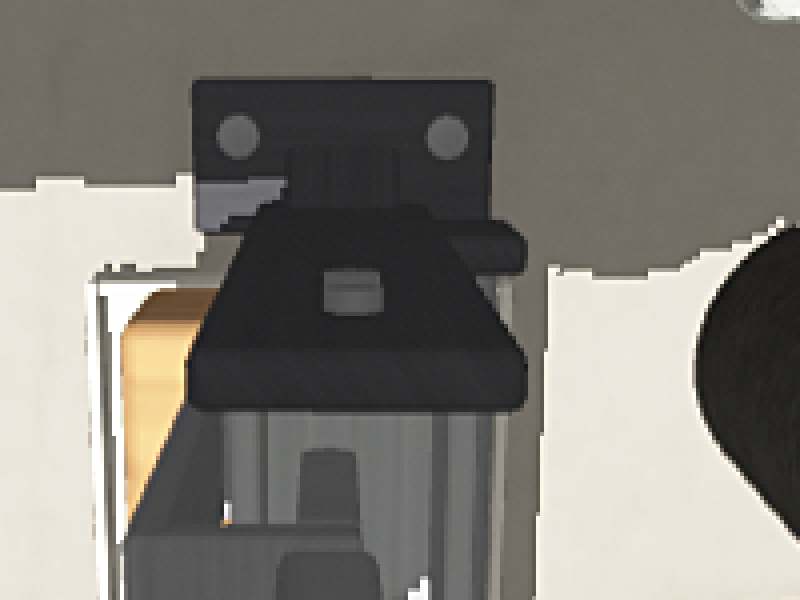

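View pics/s12z.png

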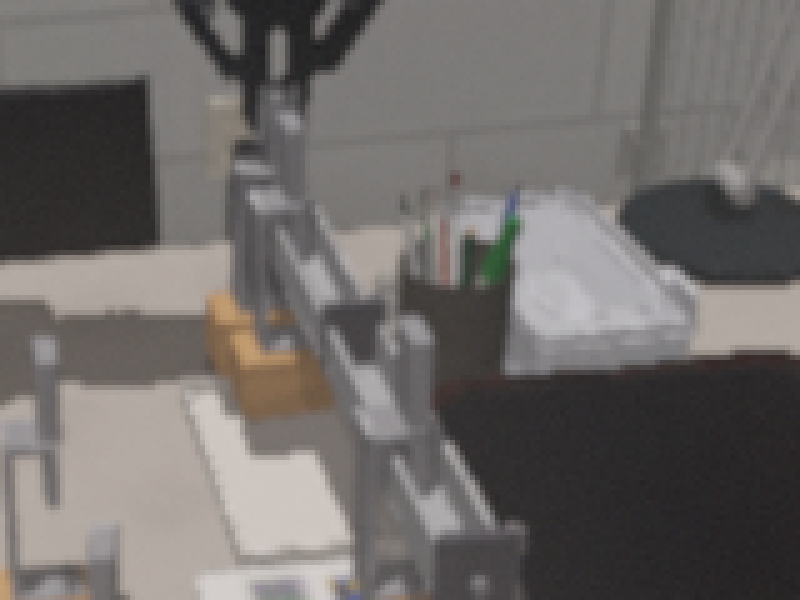

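```bash
python3 - <<'E'
from h import *
meas((240,90),4,[(350,408,.18),(350,350,.18),(126,322,.079),(126,532,.1795)])
E
```

```text
(350, 408, 0.18) world [0.6068 0.1942 0.18  ] tool mm [ 87.5   2.  -29.8]
(350, 350, 0.18) world [0.6069 0.201  0.18  ] tool mm [ 87.5   1.9 -36.6]
(126, 322, 0.079) world [0.5663 0.1871 0.079 ] tool mm [188.5 -38.3 -21.5]
(126, 532, 0.1795) world [0.5797 0.1796 0.1795] tool mm [ 88.  -24.7 -14.4]
```

Request:
drive_tool:
  series:
    - [0.5,1,0,0]
    - [0.5,1,0,0]
    - [0.5,1,0,0]

```text
clock: 20.15
eef_pos: [0.6048, 0.1644, 0.2671]
orientation: [0.507, 0.493, -0.507, 0.492]
ft_force: [-2.3, 0.5, 2.1]
gripper_width: 0.0109
```

Request:
drive_tool:
  series:
    - [0,0,0,0]
    - [0,0,0,0]
    - [0,0,0,0]
    - [0,0,0,0]
    - [0,0,0,0]
    - [-15,0,0,0]
    - [-40,0,0,0]
    - [-65,0,0,0]
    - [-85,0,0,0]
    - [-90,0,0,0]
    - [-90,0,0,0]
  claw: 0.5

```text
clock: 21.52
eef_pos: [0.6048, 0.1644, 0.3571]
orientation: [0.508, 0.492, -0.507, 0.492]
ft_force: [0.5, -0.1, -0.6]
gripper_width: 0.0426
```

```bash
python3 - <<'E'
from h import *
o=get_obs();print(o['eef_pos'],o['ft_force']);snap('side','s13.png');zoom('s13.png',300,120,160,120,5,'s13z.png');snap('wrist','w13.png')
E
```

```text
[0.60480169 0.16441306 0.35710509] [ 0.49635914 -0.08917867 -0.58269931]
```

View pics/w13.png

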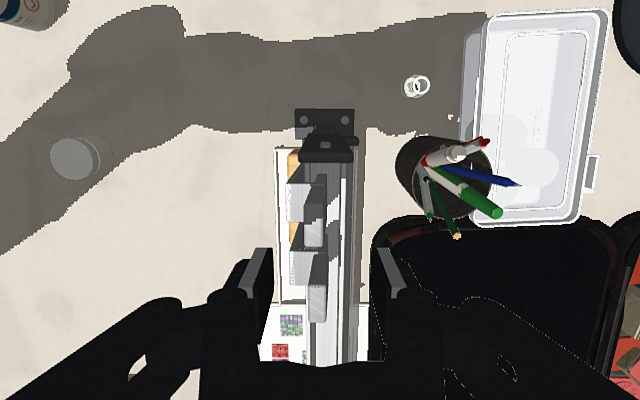

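View pics/s13.png

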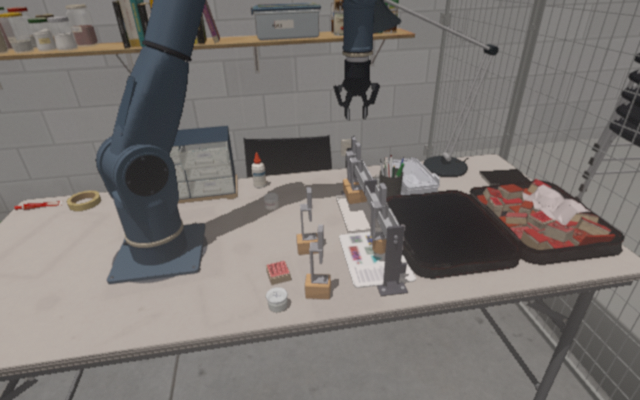

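Request:
drive_tool:
  series:
    - [0,-10,14,0]
    - [0,-28,40,0]
    - [0,-50,70,0]
    - [0,-72,102,0]
    - [0,-94,134,0]
    - [0,-116,166,0]
    - [0,-138,198,0]
    - [8,-155,224,0]
    - [16,-165,238,0]
    - [20,-168,242,0]
    - [20,-168,242,0]
    - [20,-168,242,0]
  claw: 0.6

```text
clock: 23.12
eef_pos: [0.4304, -0.0716, 0.3369]
orientation: [0.507, 0.493, -0.507, 0.493]
ft_force: [0.7, -0.2, 0.1]
gripper_width: 0.0512
```

```bash
python3 - <<'E'
from h import *
o=get_obs();print(o['eef_pos'],o['joints'].round(2));print(toolR().round(3));snap('wrist','w14.png');zoom('w14.png',240,100,150,150,4,'w14z.png')
E
```

```text
[ 0.43035943 -0.07161997  0.33689875] [-0.36  0.21  0.52  1.99 -0.12  0.98  0.19]
[[ 0.     1.    -0.029]
 [-0.    -0.029 -1.   ]
 [-1.     0.     0.   ]]
```

View pics/w14.png

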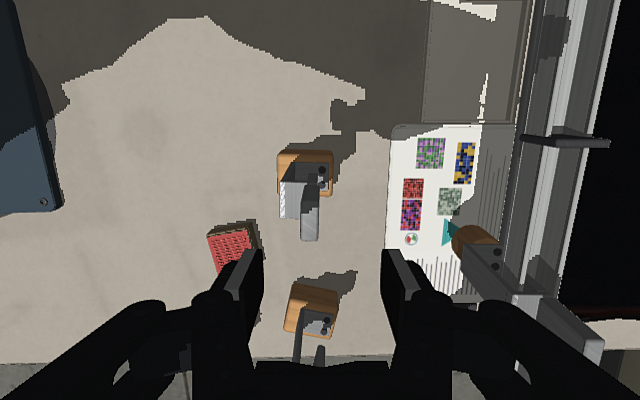

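View pics/w14z.png

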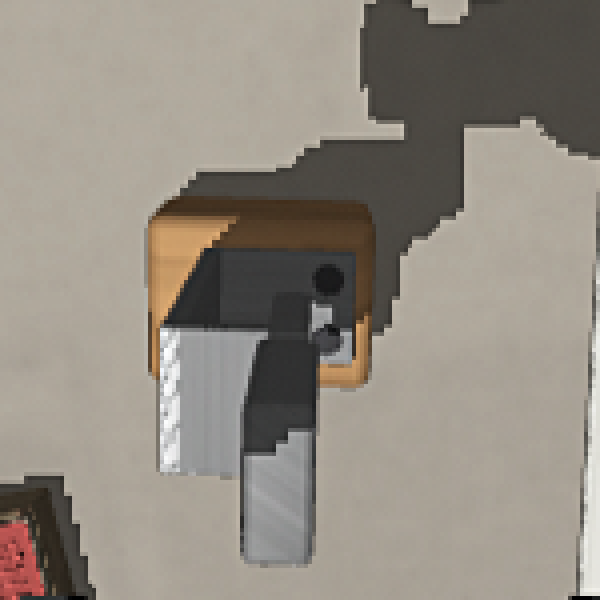

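```bash
python3 - <<'E'
from h import *
meas((240,100),4,[(245,404,.194),(317,404,.194),(312,563,.194),(242,561,.194),(160,328,.144),(160,473,.144),(219,250,.048),(355,252,.048),(149,220,.044),(371,225,.044)])
E
```

```text
(245, 404, 0.194) world [ 0.417 -0.061  0.194] tool mm [142.9 -13.6 -10.3]
(317, 404, 0.194) world [ 0.4284 -0.0614  0.194 ] tool mm [142.9  -2.3 -10.3]
(312, 563, 0.194) world [ 0.4267 -0.0882  0.194 ] tool mm [142.9  -3.1  16.6]
(242, 561, 0.194) world [ 0.4153 -0.0876  0.194 ] tool mm [142.9 -14.5  16.3]
(160, 328, 0.144) world [ 0.3979 -0.059   0.144 ] tool mm [192.9 -32.8 -11.7]
(160, 473, 0.144) world [ 0.3962 -0.0883  0.144 ] tool mm [192.9 -33.7  17.5]
(219, 250, 0.048) world [ 0.4022 -0.0593  0.048 ] tool mm [288.9 -28.6 -11.6]
(355, 252, 0.048) world [ 0.4373 -0.0609  0.048 ] tool mm [288.9   6.6 -11.1]
(149, 220, 0.044) world [ 0.384  -0.0516  0.044 ] tool mm [292.9 -46.9 -18.8]
(371, 225, 0.044) world [ 0.4416 -0.0546  0.044 ] tool mm [292.9  10.8 -17.5]
```

Request:
drive_tool:
  series:
    - [5,-4,1,0.01]
    - [20,-8.5,3,0.025]
    - [40,-8.5,3,0.025]
    - [60,-8.5,3,0.025]
    - [80,-8.5,3,0.025]
    - [95,-8.5,3,0.025]
    - [105,-8.5,3,0.025]
    - [105,-8.5,3,0.025]
    - [105,-8.5,3,0.025]

```text
clock: 24.3
eef_pos: [0.4213, -0.0752, 0.2323]
orientation: [0.514, 0.486, -0.513, 0.486]
ft_force: [0.4, 0.2, 0.1]
gripper_width: 0.0515
```

```bash
python3 - <<'E'
from h import *
print(get_obs()['eef_pos']);snap('wrist','w15.png');zoom('w15.png',220,130,200,150,4,'w15z.png')
E
```

```text
[ 0.42126758 -0.07524761  0.23227051]
```

View pics/w15z.png

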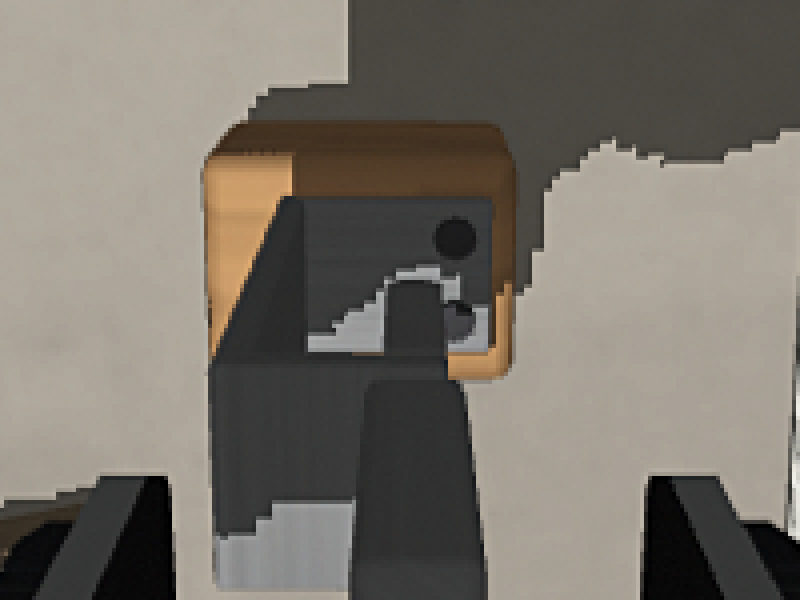

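Request:
drive_tool:
  series:
    - [0,0,0,0]
    - [0,0,0,0]
    - [0,0,0,0]
    - [0,0,0,0]
    - [0,0,0,0]
    - [-5,0,0,0]
    - [-20,0,0,0]
    - [-40,0,0,0]
    - [-60,0,0,0]
    - [-72,0,0,0]
    - [-75,0,0,0]
    - [-75,0,0,0]
  claw: 0

```text
clock: 25.85
eef_pos: [0.4208, -0.0751, 0.3065]
orientation: [-0.513, -0.486, 0.514, -0.486]
ft_force: [-0.3, -0.5, -2.7]
gripper_width: 0.0111
```

```bash
python3 - <<'E'
from h import *
o=get_obs();print(o['eef_pos'],o['gripper_width'],o['ft_force']);print(toolR(o).round(3));snap('wrist','w16.png');zoom('w16.png',220,130,200,150,4,'w16z.png')
E
```

```text
[ 0.42079489 -0.0750584   0.30651772] 0.011146638364873623 [-0.25698507 -0.5248577  -2.72311421]
[[-0.001  0.998 -0.055]
 [ 0.    -0.055 -0.998]
 [-1.    -0.001 -0.   ]]
```

View pics/w16z.png

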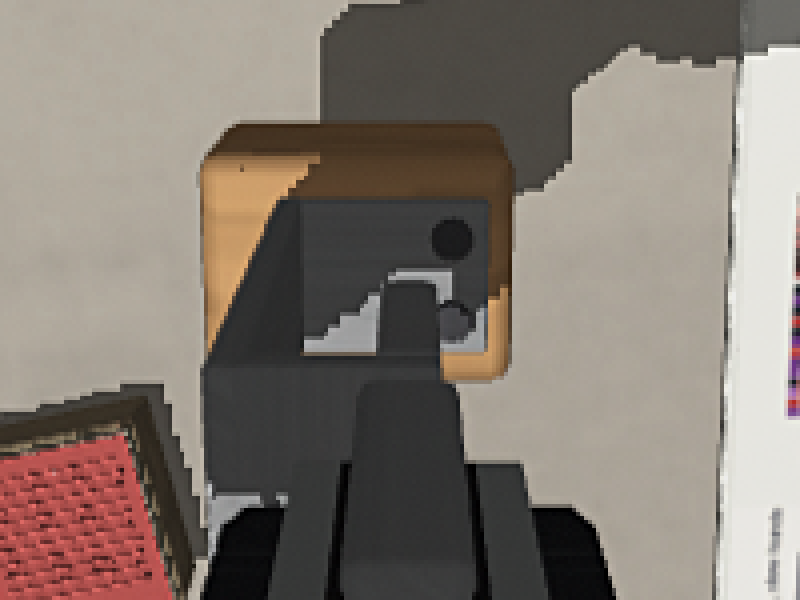

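Request:
drive_tool:
  series:
    - [0,8,-12,-0.005]
    - [0,20,-32,-0.01]
    - [0,34,-56,-0.015]
    - [0,46,-80,-0.02]
    - [0,58,-104,-0.025]
    - [0,66,-124,-0.025]
    - [0,71,-136,-0.025]
    - [0,72,-138,-0.025]
    - [0,72,-138,-0.025]
    - [0,72,-138,-0.025]

```text
clock: 27.15
eef_pos: [0.5003, 0.0577, 0.307]
orientation: [-0.508, -0.492, 0.508, -0.492]
ft_force: [-0.1, 0.2, -3.0]
gripper_width: 0.0114
```

```bash
python3 - <<'E'
from h import *
o=get_obs();R=toolR(o);print(o['eef_pos'],R.round(3)); print((np.array([.6025,.0562,.3065])-o['eef_pos'])@R*1000)
snap('side','s17.png');zoom('s17.png',270,120,160,120,5,'s17z.png');snap('wrist','w17.png')
E
```

```text
[0.50029028 0.05774347 0.30704115] [[ 0.     1.    -0.031]
 [-0.    -0.031 -1.   ]
 [-1.     0.     0.   ]]
[  0.54151441 102.20777504  -1.66704956]
```

View pics/w17.png

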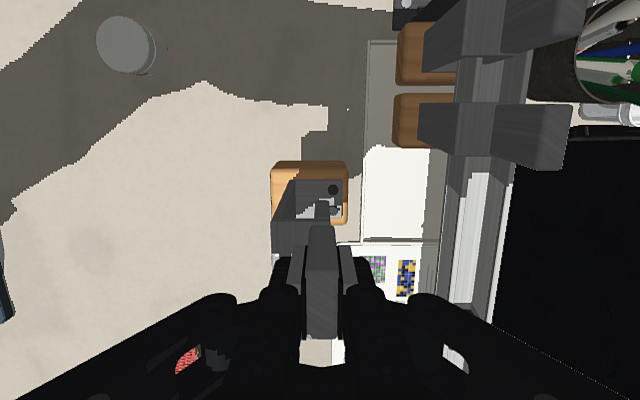

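View pics/s17z.png

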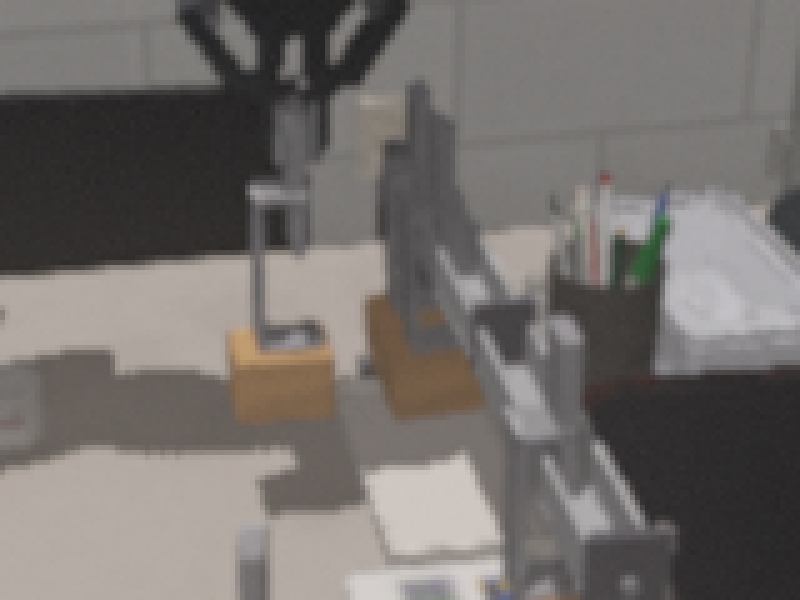

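```bash
python3 - <<'E'
from h import *
zoom('w17.png',360,30,200,150,4,'w17z.png')
E
```

```text
(no output)
```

View pics/w17z.png

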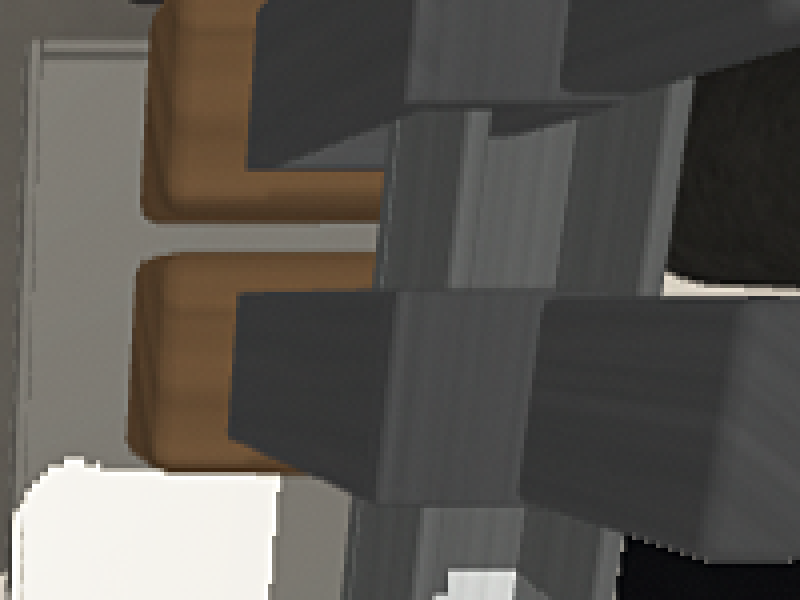

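```bash
python3 - <<'E'
from h import *
meas((360,30),4,[(220,472,.079),(250,255,.079),(440,503,.179),(450,291,.179),(250,206,.079),(450,102,.179)])
E
```

```text
(220, 472, 0.079) world [0.5799 0.0892 0.079 ] tool mm [228.   78.5 -33.6]
(250, 255, 0.079) world [0.5841 0.133  0.079 ] tool mm [228.   81.4 -77.6]
(440, 503, 0.179) world [0.585  0.0964 0.179 ] tool mm [128.   83.4 -41. ]
(450, 291, 0.179) world [0.5839 0.1253 0.179 ] tool mm [128.   81.4 -69.9]
(250, 206, 0.079) world [0.5837 0.1425 0.079 ] tool mm [228.   80.6 -87. ]
(450, 102, 0.179) world [0.5819 0.1493 0.179 ] tool mm [128.   78.6 -93.7]
```

Request:
drive_tool:
  series:
    - [0,10,-1,0]
    - [0,27,-1.5,0]
    - [0,47,-1.5,0]
    - [0,67,-1.5,0]
    - [0,84,-1.5,0]
    - [0,95,-1.5,0]
    - [0,101,-1.5,0]
    - [0,102.5,-1.5,0]
    - [0,102.5,-1.5,0]
    - [0,102.5,-1.5,0]

```text
clock: 28.5
eef_pos: [0.6027, 0.0571, 0.307]
orientation: [0.507, 0.493, -0.507, 0.492]
ft_force: [-0.7, 0.7, -3.5]
gripper_width: 0.0112
```

Request:
drive_tool:
  series:
    - [4,0,0,0]
    - [10,0,0,0]
    - [18,0,0,0]
    - [26,0,0,0]
    - [32,0,0,0]
    - [36,0,0,0]
    - [39,0,0,0]
    - [39,0,0,0]
    - [39,0,0,0]

```text
clock: 29.62
eef_pos: [0.6032, 0.0571, 0.2681]
orientation: [0.508, 0.492, -0.507, 0.493]
ft_force: [-0.1, -0.4, -4.2]
gripper_width: 0.0111
```

```bash
python3 - <<'E'
from h import *
o=get_obs();print(o['eef_pos'],o['ft_force']);snap('wrist','w18.png');zoom('w18.png',240,140,160,150,4,'w18z.png')
E
```

```text
[0.6031735  0.05709271 0.26809574] [-0.09710363 -0.35926986 -4.16122103]
```

View pics/w18z.png

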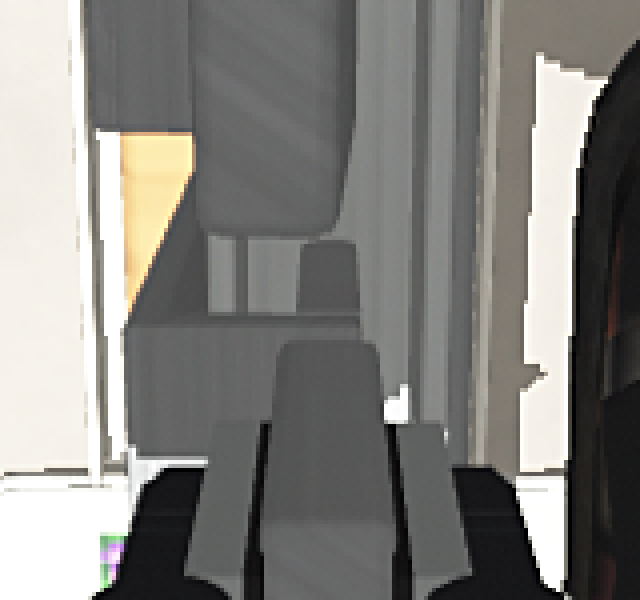

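Request:
drive_tool:
  series:
    - [0,-1.2,0.7,0]
    - [1,-1.2,0.7,0]
    - [1.3,-1.2,0.7,0]
    - [1.3,-1.2,0.7,0]

```text
clock: 30.18
eef_pos: [0.6019, 0.0563, 0.2671]
orientation: [0.508, 0.492, -0.507, 0.493]
ft_force: [-2.8, -0.8, 3.8]
gripper_width: 0.011
```

Request:
drive_tool:
  series:
    - [0,0,0,0]
    - [0,0,0,0]
    - [0,0,0,0]
    - [0,0,0,0]
    - [0,0,0,0]
    - [-15,0,0,0]
    - [-40,0,0,0]
    - [-65,0,0,0]
    - [-85,0,0,0]
    - [-90,0,0,0]
    - [-90,0,0,0]
  claw: 0.5

```text
clock: 31.55
eef_pos: [0.6018, 0.0565, 0.3568]
orientation: [0.508, 0.492, -0.507, 0.493]
ft_force: [-0.4, -0.1, -0.7]
gripper_width: 0.0427
```

```bash
python3 - <<'E'
from h import *
o=get_obs();print(o['eef_pos'],o['ft_force']);snap('side','s19.png');zoom('s19.png',260,120,200,150,4,'s19z.png');snap('wrist','w19.png')
E
```

```text
[0.60179982 0.05645302 0.35683836] [-0.36968669 -0.0894386  -0.67915591]
```

View pics/w19.png

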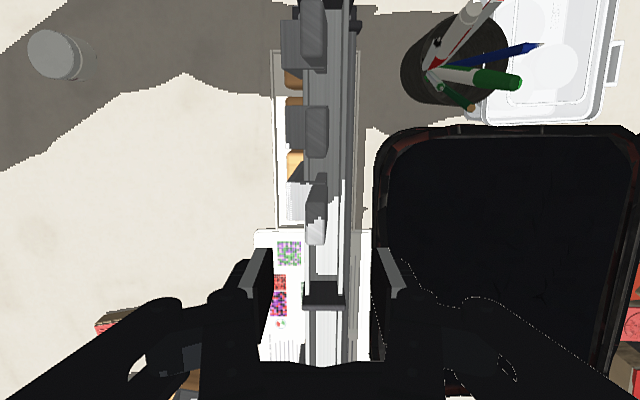

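View pics/s19z.png

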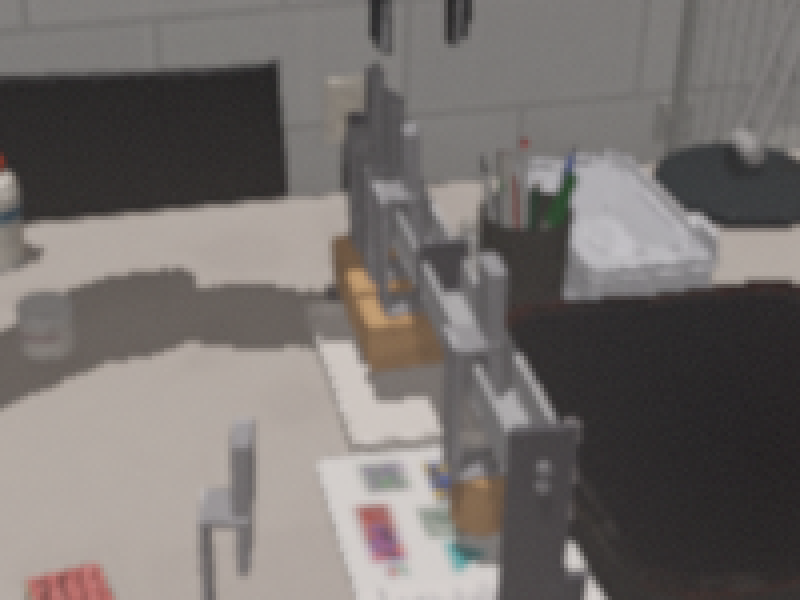

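Request:
drive_tool:
  series:
    - [0,-8,14,0]
    - [0,-24,44,0.02]
    - [0,-42,78,0.04]
    - [0,-60,112,0.06]
    - [0,-78,146,0.08]
    - [0,-96,180,0.1]
    - [0,-114,214,0.12]
    - [0,-132,248,0.14]
    - [5,-148,278,0.16]
    - [12,-159,298,0.17]
    - [20,-163,306,0.17]
    - [20,-163,306,0.17]
  claw: 0.6

```text
clock: 33.15
eef_pos: [0.429, -0.2446, 0.3359]
orientation: [-0.547, -0.448, 0.548, -0.447]
ft_force: [1.0, -0.0, 0.1]
gripper_width: 0.0514
```

```bash
python3 - <<'E'
from h import *
o=get_obs();print(o['eef_pos'],o['joints'].round(2),o['qvel'].round(3));print(toolR().round(3));snap('wrist','w20.png');zoom('w20.png',240,100,150,150,4,'w20z.png')
E
```

```text
[ 0.42904938 -0.24456893  0.33590992] [-0.    0.32  0.58  1.87 -0.2   1.02  0.46] [-0.023 -0.003 -0.014 -0.023 -0.001  0.014 -0.016]
[[-0.001  0.98  -0.2  ]
 [ 0.001 -0.2   -0.98 ]
 [-1.    -0.001 -0.   ]]
```

View pics/w20.png

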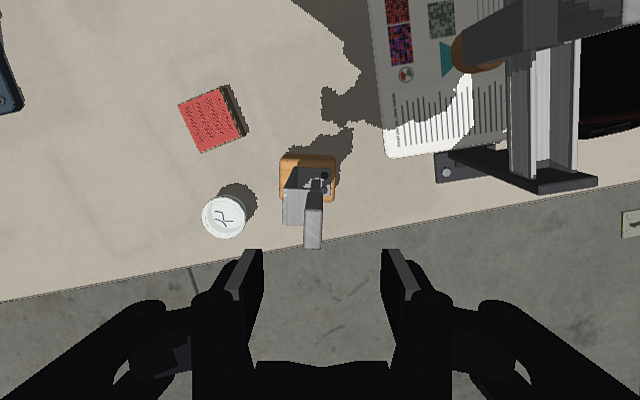

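View pics/w20z.png

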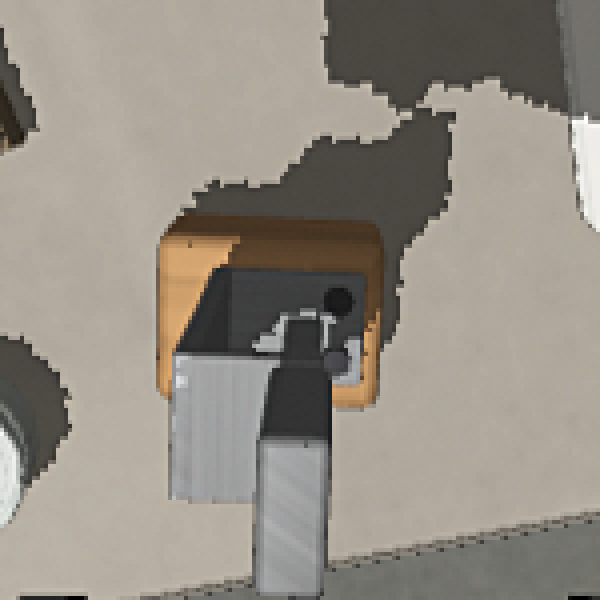

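```bash
python3 - <<'E'
from h import *
meas((240,100),4,[(259,437,.194),(330,440,.194),(323,597,.194),(254,594,.194),(177,354,.144),(171,499,.144),(231,268,.048),(366,274,.048),(160,237,.044),(382,244,.044)])
E
```

```text
(259, 437, 0.194) world [ 0.4194 -0.2369  0.194 ] tool mm [142.3 -11.4  -4.9]
(330, 440, 0.194) world [ 0.4303 -0.2396  0.194 ] tool mm [142.2  -0.2  -4.4]
(323, 597, 0.194) world [ 0.4239 -0.2657  0.194 ] tool mm [142.2  -1.3  22.4]
(254, 594, 0.194) world [ 0.4129 -0.263   0.194 ] tool mm [142.2 -12.6  21.9]
(177, 354, 0.144) world [ 0.4019 -0.2316  0.144 ] tool mm [192.3 -29.6  -6.6]
(171, 499, 0.144) world [ 0.3941 -0.2601  0.144 ] tool mm [192.3 -31.6  22.9]
(231, 268, 0.048) world [ 0.4059 -0.2321  0.048 ] tool mm [288.3 -25.5  -6.9]
(366, 274, 0.048) world [ 0.4398 -0.2406  0.048 ] tool mm [288.2   9.5  -5.3]
(160, 237, 0.044) world [ 0.3891 -0.2211  0.044 ] tool mm [292.3 -44.1 -14.3]
(382, 244, 0.044) world [ 0.4454 -0.2344  0.044 ] tool mm [292.2  13.7 -12.5]
```

Request:
drive_tool:
  series:
    - [5,-3,4,0.02]
    - [20,-6.5,8,0.04]
    - [40,-6.5,8,0.04]
    - [60,-6.5,8,0.04]
    - [80,-6.5,8,0.04]
    - [95,-6.5,8,0.04]
    - [104,-6.5,8,0.04]
    - [104,-6.5,8,0.04]
    - [104,-6.5,8,0.04]

```text
clock: 34.33
eef_pos: [0.422, -0.2513, 0.2331]
orientation: [0.556, 0.436, -0.556, 0.437]
ft_force: [-0.7, 0.7, -0.4]
gripper_width: 0.0513
```

```bash
python3 - <<'E'
from h import *
print(get_obs()['eef_pos']);snap('wrist','w21.png');zoom('w21.png',220,130,200,150,4,'w21z.png')
E
```

```text
[ 0.42200363 -0.2512831   0.2330673 ]
```

View pics/w21z.png

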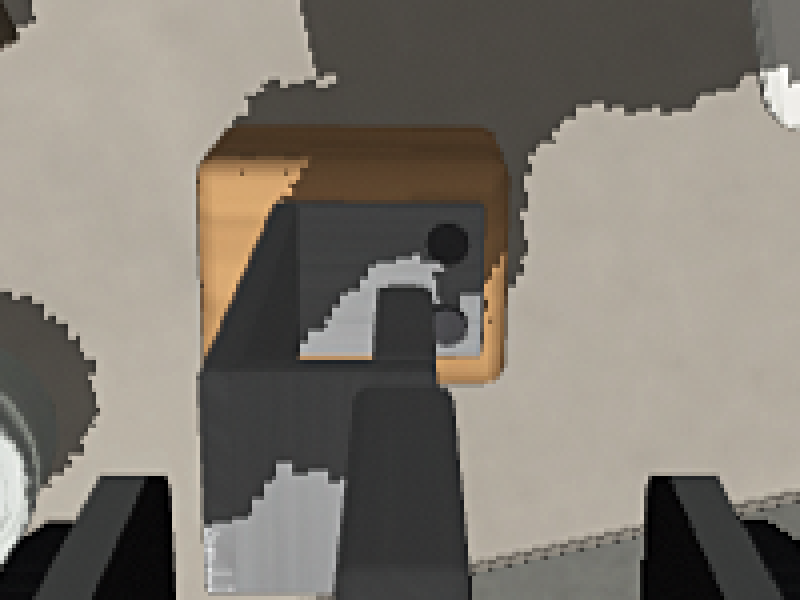

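Request:
drive_tool:
  series:
    - [1,-1.3,0,0]
    - [1,-1.3,0,0]
    - [1,-1.3,0,0]
    - [1,-1.3,0,0]
    - [1,-1.3,0,0]
    - [-5,-1.3,0,0]
    - [-20,-1.3,0,0]
    - [-40,-1.3,0,0]
    - [-60,-1.3,0,0]
    - [-72,-1.3,0,0]
    - [-74,-1.3,0,0]
    - [-74,-1.3,0,0]
  claw: 0

```text
clock: 35.88
eef_pos: [0.4203, -0.2506, 0.3063]
orientation: [-0.556, -0.437, 0.556, -0.436]
ft_force: [0.1, -0.9, -3.6]
gripper_width: 0.0113
```

```bash
python3 - <<'E'
from h import *
o=get_obs();print(o['eef_pos'],o['gripper_width'],o['ft_force']);print(toolR(o).round(3));snap('wrist','w22.png');zoom('w22.png',220,130,200,150,4,'w22z.png')
E
```

```text
[ 0.4203391  -0.25057125  0.3063365 ] 0.0112563820900526 [ 0.14680316 -0.91816932 -3.5620851 ]
[[-0.     0.971 -0.238]
 [ 0.    -0.238 -0.971]
 [-1.    -0.    -0.   ]]
```

View pics/w22z.png

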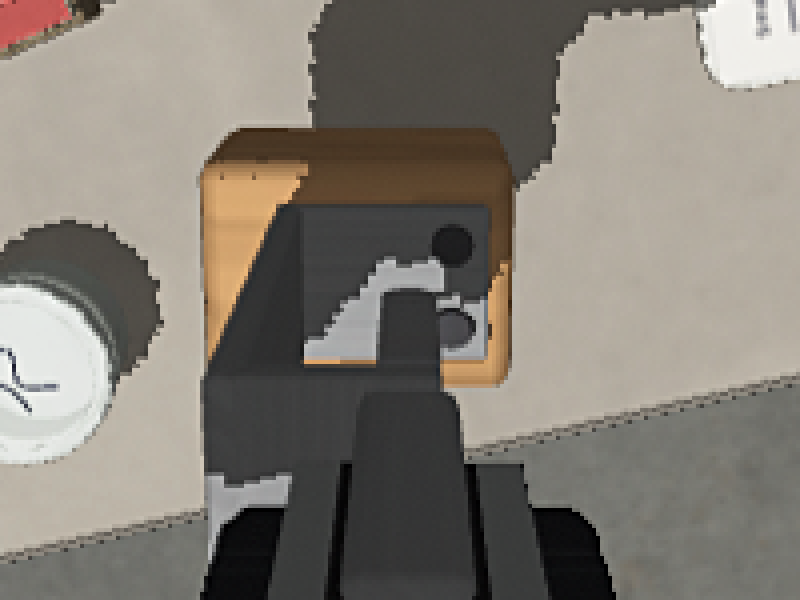

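Request:
drive_tool:
  series:
    - [0,1,-15,-0.01]
    - [0,3,-42,-0.03]
    - [0,5,-72,-0.05]
    - [0,7,-104,-0.08]
    - [0,9,-136,-0.11]
    - [0,11,-168,-0.14]
    - [0,13,-200,-0.17]
    - [0,15,-232,-0.19]
    - [0,16,-255,-0.209]
    - [0,17,-266,-0.209]
    - [0,17,-268,-0.209]
    - [0,17,-268,-0.209]

```text
clock: 37.42
eef_pos: [0.5005, 0.0045, 0.3066]
orientation: [-0.508, -0.492, 0.508, -0.492]
ft_force: [0.3, -1.3, -2.7]
gripper_width: 0.0113
```

```bash
python3 - <<'E'
from h import *
o=get_obs();R=toolR(o);print(o['eef_pos'],R.round(3)); print((np.array([.5995,.004,.3065])-o['eef_pos'])@R*1000)
snap('wrist','w23.png');zoom('w23.png',380,60,200,150,4,'w23z.png')
E
```

```text
[0.50050014 0.00454974 0.3066139 ] [[-0.     0.999 -0.032]
 [-0.    -0.032 -0.999]
 [-1.    -0.     0.   ]]
[ 9.71607220e-02  9.89656929e+01 -2.65896778e+00]
```

View pics/w23.png

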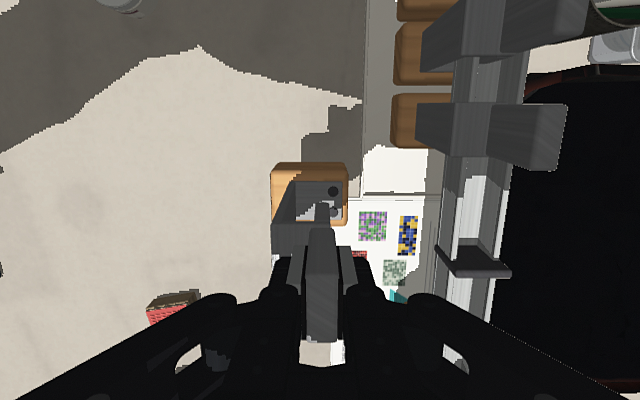

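View pics/w23z.png

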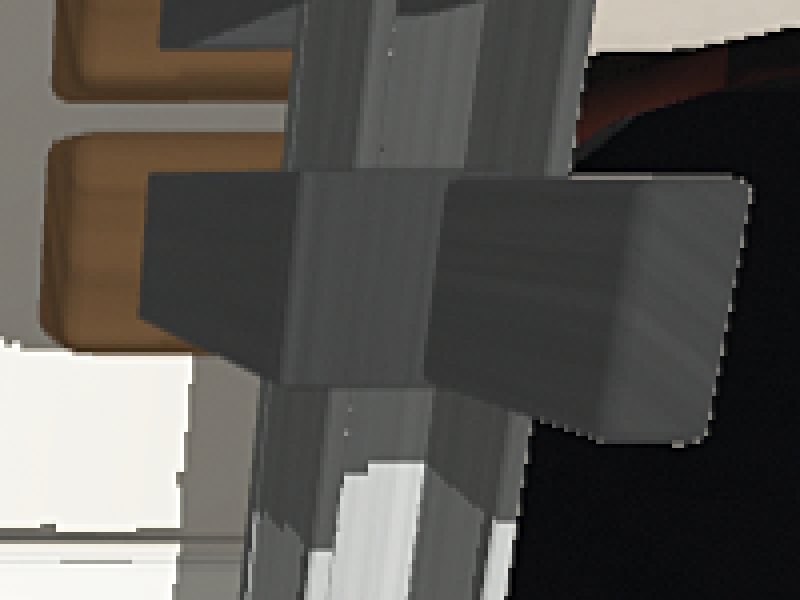

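```bash
python3 - <<'E'
from h import *
meas((380,60),4,[(350,384,.179),(340,172,.179),(150,352,.079),(340,500,.165),(500,500,.165)])
zoom('w23.png',420,220,110,80,7,'w23y.png')
E
```

```text
(350, 384, 0.179) world [0.5835 0.0425 0.179 ] tool mm [127.6  81.8 -40.9]
(340, 172, 0.179) world [0.5799 0.0715 0.179 ] tool mm [127.6  77.1 -69.7]
(150, 352, 0.079) world [0.582  0.0353 0.079 ] tool mm [227.6  80.4 -33.7]
(340, 500, 0.165) world [0.5892 0.0224 0.165 ] tool mm [141.6  88.1 -20.9]
(500, 500, 0.165) world [0.614  0.0216 0.165 ] tool mm [141.6 112.9 -21. ]
```

View pics/w23y.png

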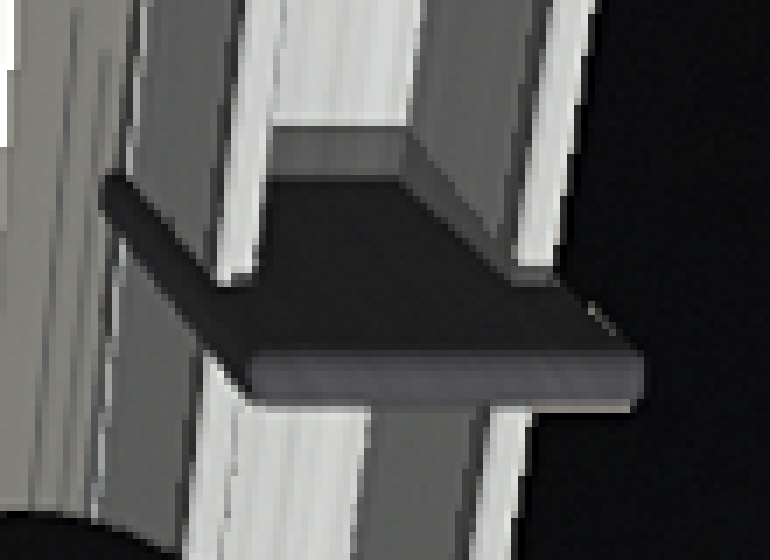

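```bash
python3 - <<'E'
from h import *
meas((420,220),7,[(440,352,.18),(440,405,.18),(235,275,.165),(226,180,.165),(568,180,.165),(245,20,.165),(596,0,.165)])
E
```

```text
(440, 352, 0.18) world [ 0.5983 -0.0285  0.18  ] tool mm [126.7  98.8  29.6]
(440, 405, 0.18) world [ 0.5988 -0.0337  0.18  ] tool mm [126.7  99.5  34.8]
(235, 275, 0.165) world [ 0.5856 -0.0276  0.165 ] tool mm [141.7  86.1  29.1]
(226, 180, 0.165) world [ 0.5841 -0.018   0.165 ] tool mm [141.6  84.3  19.5]
(568, 180, 0.165) world [ 0.6159 -0.019   0.165 ] tool mm [141.6 116.1  19.5]
(245, 20, 0.165) world [ 0.5848 -0.0023  0.165 ] tool mm [141.6  84.5   3.8]
(596, 0, 0.165) world [ 0.6166 -0.0014  0.165 ] tool mm [141.6 116.2   1.9]
```

Request:
drive_tool:
  series:
    - [0,10,-1,0]
    - [0,27,-2.5,0]
    - [0,47,-2.5,0]
    - [0,67,-2.5,0]
    - [0,82,-2.5,0]
    - [0,92,-2.5,0]
    - [0,98,-2.5,0]
    - [0,99,-2.5,0]
    - [0,99,-2.5,0]
    - [0,99,-2.5,0]

```text
clock: 38.72
eef_pos: [0.5994, 0.005, 0.3067]
orientation: [0.508, 0.492, -0.508, 0.492]
ft_force: [-0.4, 0.6, -2.6]
gripper_width: 0.0115
```

Request:
drive_tool:
  series:
    - [4,0,0,0]
    - [10,0,0,0]
    - [18,0,0,0]
    - [26,0,0,0]
    - [32,0,0,0]
    - [36,0,0,0]
    - [38,0,0,0]
    - [38,0,0,0]
    - [38,0,0,0]

```text
clock: 39.85
eef_pos: [0.5999, 0.0049, 0.2688]
orientation: [0.508, 0.492, -0.508, 0.492]
ft_force: [0.2, 0.1, -2.5]
gripper_width: 0.011
```

```bash
python3 - <<'E'
from h import *
o=get_obs();print(o['eef_pos'],o['ft_force']);snap('wrist','w24.png');zoom('w24.png',240,140,160,150,4,'w24z.png')
E
```

```text
[0.59985914 0.00491133 0.26881656] [ 0.15463986  0.05543124 -2.5350477 ]
```

View pics/w24z.png

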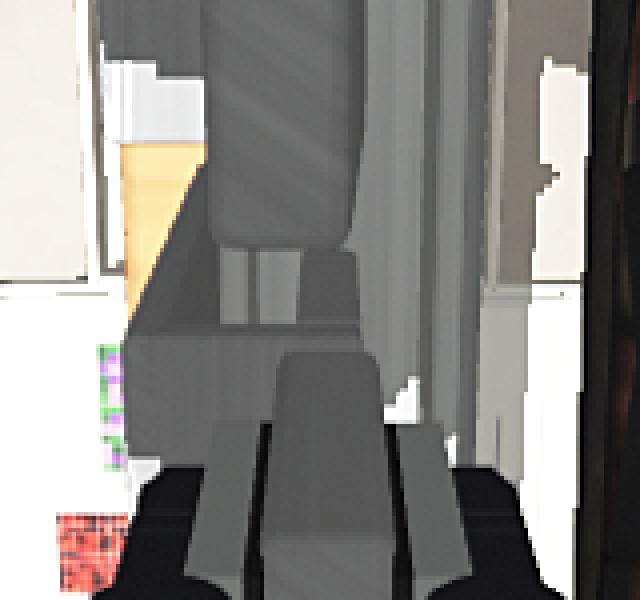

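Request:
drive_tool:
  series:
    - [0,0,1.1,0]
    - [1,0,1.1,0]
    - [1.8,0,1.1,0]
    - [1.8,0,1.1,0]
    - [1.8,0,1.1,0]

```text
clock: 40.52
eef_pos: [0.5997, 0.0038, 0.2668]
orientation: [-0.508, -0.492, 0.508, -0.492]
ft_force: [-0.3, -0.8, -2.2]
gripper_width: 0.0113
```

Request:
drive_tool:
  series:
    - [0,0,0,0]
    - [0,0,0,0]
    - [0,0,0,0]
    - [0,0,0,0]
    - [0,0,0,0]
    - [-15,0,0,0]
    - [-40,0,0,0]
    - [-65,0,0,0]
    - [-85,0,0,0]
    - [-90,0,0,0]
    - [-90,0,0,0]
  claw: 0.5

```text
clock: 41.9
eef_pos: [0.5997, 0.0038, 0.357]
orientation: [0.508, 0.492, -0.508, 0.492]
ft_force: [-0.9, 0.6, -1.2]
gripper_width: 0.0424
```

Request:
drive_tool:
  series:
    - [0,-10,0,0]
    - [0,-30,0,0]
    - [0,-55,0,0]
    - [0,-75,0,0]
    - [0,-90,0,0]
    - [0,-100,0,0]
    - [0,-100,0,0]
    - [0,-100,0,0]

```text
clock: 42.9
eef_pos: [0.5003, 0.007, 0.3568]
orientation: [0.508, 0.492, -0.508, 0.492]
ft_force: [-0.0, 0.5, -0.6]
gripper_width: 0.0429
```

```bash
python3 - <<'E'
from h import *
o=get_obs();print(o['eef_pos'],o['ft_force']);snap('side','s25.png');zoom('s25.png',310,110,130,100,6,'s25z.png');snap('wrist','w25.png');snap('top','t25.png');zoom('t25.png',200,105,240,100,3,'t25z.png')
E
```

```text
[0.50026563 0.00700589 0.356807  ] [-0.02670536  0.51187859 -0.63913047]
```

View pics/w25.png

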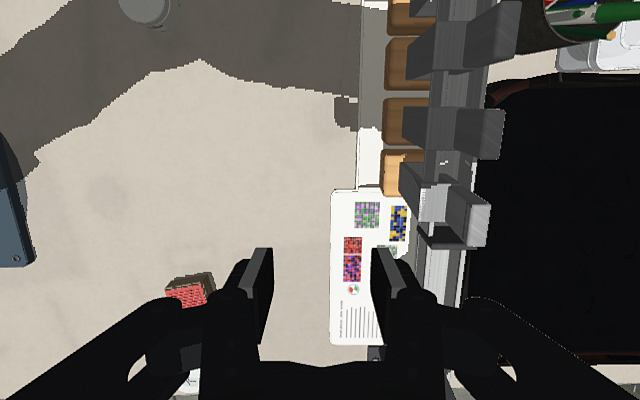

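View pics/s25z.png

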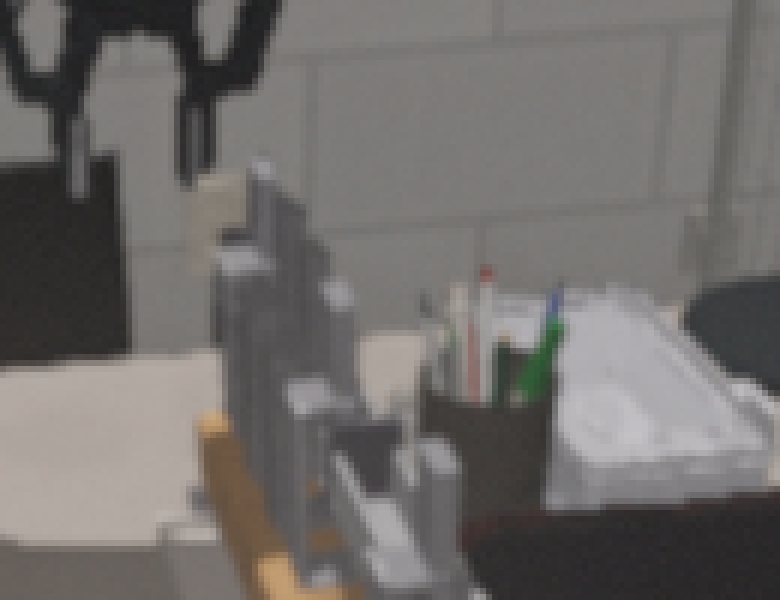

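View pics/t25z.png

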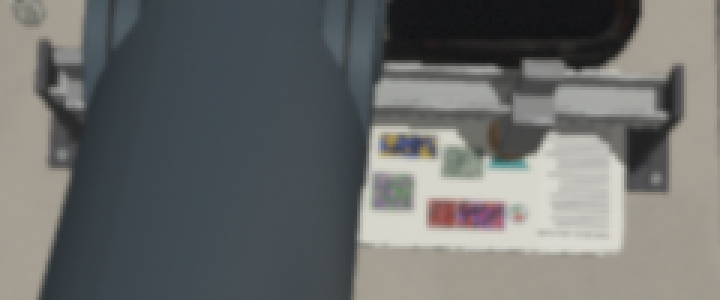

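```bash
python3 - <<'E'
from h import *
zoom('w25.png',370,0,130,260,3,'w25a.png')
t=cv2.imread('pics/w25.png')[0:200,360:500]; cv2.imwrite('pics/w25a.png',cv2.resize(t,None,fx=3,fy=3))
meas((0,0),1,[(440,200,.179)])
E
```

```text
(440, 200, 0.179) world [0.5864 0.0057 0.179 ] tool mm [177.7  86.2  -1.6]
```

View pics/w25a.png

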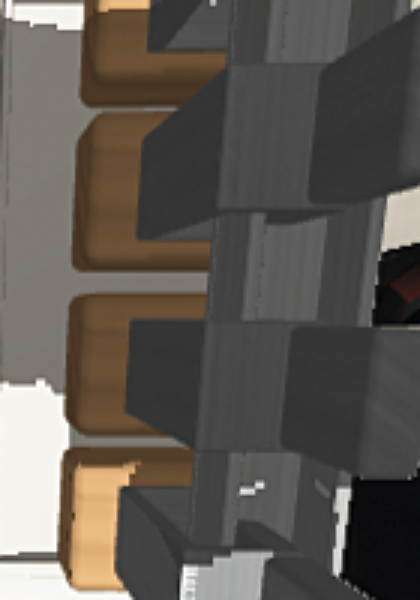

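Request:
drive_tool:
  series:
    - [-10,0,15,0]
    - [-30,0,45,0]
    - [-50,0,85,0]
    - [-70,0,125,0]
    - [-80,0,165,0]
    - [-80,0,205,0]
    - [-80,0,245,0]
    - [-80,0,275,0]
    - [-80,0,290,0]
    - [-80,0,290,0]
    - [-80,0,290,0]

```text
clock: 44.42
eef_pos: [0.4911, -0.2818, 0.4368]
orientation: [0.508, 0.493, -0.507, 0.492]
ft_force: [0.2, 0.3, 0.3]
gripper_width: 0.0427
```

```bash
python3 - <<'E'
from h import *
o=get_obs();print(o['eef_pos'],o['ft_force'],o['clock']);snap('side','s26.png');snap('wrist','w26.png');snap('top','t26.png');zoom('t26.png',200,105,240,100,3,'t26z.png');zoom('s26.png',310,110,130,160,4,'s26z.png')
E
```

```text
[ 0.49112181 -0.28184201  0.4368479 ] [0.24680868 0.30576614 0.32997532] 44.425
```

View pics/t26z.png

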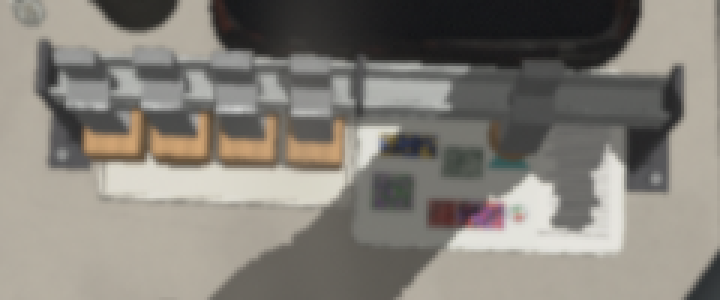

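View pics/s26z.png

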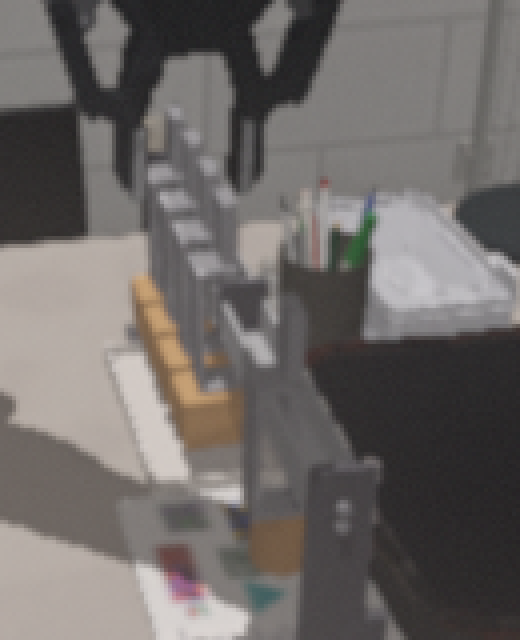

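View pics/w26.png

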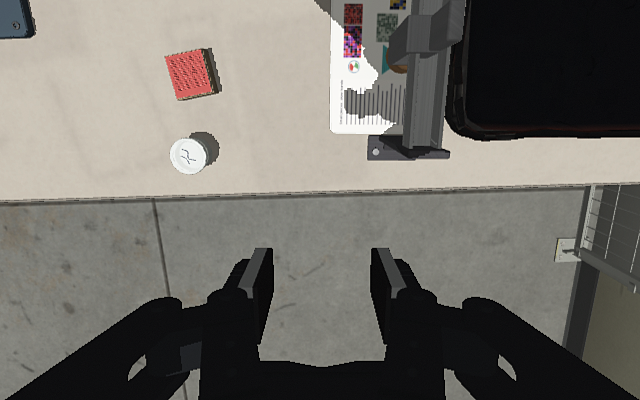

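All four blocks hang evenly with clear gaps (top crop, x 85–345), the knob is still in place at about (540,90), and the arm is clear. I'll hand in now.

```bash
python3 -c "
from h import *
print(workorder.hand_in())"
```

```text
the job is handed in; nothing more can be done
None
```

All four varnished blocks now hang on the drying rail in the left bay, above the drip tray. I handed the job in at about 44 s on the robot's clock; hand-in gives no verdict.

- **Blocks:** I gripped each one by its tab, lifted its hook over the front lip, lowered it into the channel and released it.
- **Knob:** only one knob was present. It already hung above the booklet, so it needed no move and I did not touch it. I also left the jar, the stamp and the lidded pot alone.
- **Final pictures:** the top, side and wrist views show the four blocks level and parallel. Gaps, about 7–8 mm by estimate, show between neighbours and at the divider and end stand. The gripper is well clear.
- **Seating:** I judged it from the tool's height at release and the wrist views. I did not measure each nose on the channel floor directly.
- **Disagreement:** two views placed the rail 1–2 mm apart, within the stated calibration error. I used a value in between and trimmed the last three blocks by about 1 mm before release.

I saw no block get knocked aside, nothing fell, and the forces reported after each move stayed under about 5 N.

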